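# Free a seized block-heater clamp and weigh the canister

## Task

The swing clamp that holds the steel canister down in the block heater is seized: without forcing its handle, rock the handle back and forth in small arcs, each time only up to the stop and back the other way, until it breaks free, then swing the clamp fully open (counterclockwise from above). Then lift the canister out by its lid knob, set it down gently and upright in the middle of the balance pan, and let go. Leave the clamp open and everything else where it stands.

Things in the scene. Friction and masses are not known exactly. Their poses are not given: they have to be found in the camera images.
- clamp (a joint): Angle of the clamp's steel finger about its vertical axis (rad), counterclockwise from above positive. At 0 (start, within 0.03) it points along the heater's +y, over the canister's lid rim; open stop at +1.2; the canister lifts freely beyond 0.7. Drag about 0.12 N m, less once free; it stays where left. While seized it meets a hard stop 0.05 to 0.36 rad either side, differing each time.
- clamp_tip (a point): Tip of the steel finger on its top face, 62 mm from the axis, 97 mm above the table; the finger is 18 mm wide. How it frees: each swing right up to the stop on one side (allow 0.3 s there) loosens it, so that the next swing the other way goes a little farther; it takes about five such swings, alternating, first to +. Then the + stop is gone and it turns to +1.2 against the drag alone.
- stem_twist (a joint): Elastic wind-up of the clamp's thin stem (rad): handle angle minus finger angle, same sign sense as the clamp, 0 unloaded. 2 N m per rad: the drag shows as about 0.06 in the direction of turning, a stop as a steep rise beyond that (as does the torque felt by the hand). The stem is damaged beyond 0.18 rad (0.36 N m) either way.
- handle_mid (a point): Middle of the clamp's handle, on the turning axis, 124 mm above the table: an upright black flat bar 56 mm long, 12 mm thick, 24 mm tall (12 mm above and below this point). The point's y axis lies along the bar, z up. The bar points the same way as the steel finger beneath it, whose top is 27 mm below this point.
- heater: Block heater, fixed: aluminium block 120 (x) by 200 (y) mm, top 75 mm above the table, on a white foot 150 by 220 mm. Origin at the underside's centre, z up; its controls look to its -x. Clamp axis at (0, -35) mm, canister's well (46 mm wide, 63 mm deep) at (0, 45) mm in its frame.
- canister: Loose steel canister, about 0.25 kg; origin at the centre of its underside, z up its axis. Body 42 mm wide, 52 mm tall; lid flange 60 mm wide, 52 to 60 mm above the origin; black lid knob 22 mm wide, 60 to 99 mm above it. At the start it hangs in the well by its flange, origin 23 mm above the table, clamp finger 4 mm over the flange.
- balance: White balance, 210 by 170 mm, on a black slab 240 by 200 mm, fixed to the table. Origin at the underside's centre; its display looks to its -x.
- pan_mid (a point): Centre of the top face of the balance's square steel pan, 130 by 130 mm, 84 mm above the table. The pan is sprung: it gives up to 6 mm, bottoming at about 12 N. More than 20 N on it is rough handling.
- tube0: Stoppered glass tube in the heater's small well at its (35, -75) mm, 17 mm wide, 78 mm tall, reaching 15 mm above the block, origin at its foot; leave alone.
- tube1: The same at (-35, -75) mm; leave alone.
- wash_bottle: White bottle 64 mm wide, 160 mm tall; leave alone.
- spatula: Steel spatula 170 mm long lying on the table near the robot; leave alone.
- timer: Grey timer, 30 by 65 by 50 mm; leave alone.
There are look-alikes about, which are no part of the job. Leave any blue look-alike of the canister alone.

How it is judged:
On the way, in this order (a step that is already met when the one before it is completed fails the run):
1. the clamp is worked free and swung open (beyond 0.95 rad) with the canister still in its well (value of joint clamp above 0.95 rad and distance of canister from where it was at the start of the episode below 0.015 m), for 0.2 s.
2. the canister is lifted out of its well (height (world z) of canister above 0.085 m), for 0.1 s.
At the end, for the whole second after the job is handed in: The canister stands upright (within 0.08 rad) and at rest on the balance pan, its centre within 35 mm of the pan's centre and its underside within 4 mm of the pan; the clamp is still open beyond 0.95 rad (horizontal distance between canister and pan_mid below 0.035 m and z of canister in the frame of pan_mid between -0.004 and 0.004 m and angle between canister's own z axis and vertical below 0.08 rad and linear speed of canister below 0.02 m/s and value of joint clamp above 0.95 rad); the robot touches nothing.
It fails at once if the clamp's stem is overloaded: wound up beyond 0.18 rad (value of joint stem_twist above 0.18 rad or value of joint stem_twist below -0.18 rad).
It fails at once if the canister is put on the balance roughly: more than 20 N on the pan (contact force between any of canister, the fingers and balance above 20 N).
It fails at once if a bystander is moved by more than 25 mm (distance of any of tube0, tube1, wash_bottle, spatula, timer from where it was at the start of the episode above 0.025 m).
It also fails if it takes over 72 s, if anything falls off the work surface, if the arm or the gripper's body presses on something with over 40 N, if the wrist force passes 120 N, or if a joint passes its speed limit or range.

## Robot

A 6-joint arm with a two-finger parallel gripper is mounted at the origin on the work surface. World frame = base frame: x ahead of the robot, y to its left, z up, the work surface at z = 0. Lengths are in m, angles in rad, forces in N, time in s.
With the tool pointing down it reaches from about 0.4 to 0.825 m from the base axis. Payload 7 kg.
Tool frame: the origin (TCP) lies on the front face of the gripper's body, between the roots of the fingers; the fingertips stand 66 mm ahead of it and the grasp point (between the pads) lies 47 mm ahead of it; z points along the fingers, y is the direction in which the jaws open and shut (so a half turn about z gives the same grasp; the last joint's range is limited). The gripper opens to 88 mm and grips with 3 to 60 N. Pads are 19 mm wide; open, the fingers measure 130 mm over their backs; the gripper's body (78 mm by 193 mm) begins 47 mm behind the grasp point.
Start: joints at [1.453, 0.359, 0.012, 0, -1.224, -0.288], TCP at [0.266, 0.62, 0.292] pointing down, gripper open.
Joint ranges: [-3.07, 3.07], [-1.43, 2.12], [-1.02, 1.25], [-3.03, 1.67], [-3.05, -0], [-3.03, 3.03]. Speed limits (rad/s): [2.39, 2.39, 3.01, 3.14, 3.14, 3.14].

## Interface

Orientations are given as a 3x3 rotation matrix whose columns are the frame's x, y, z axes.
In Python, from bench import env, vision, find_in, landmark_of gives the robot as it stands.
- The arm moves only by the tool carry_out, never from a script. Its argument "plan" is a list of rows, each a list of 3 entries, a list of its own where there are three numbers: the shift along the tool's x, y, z in mm, then the turn, a rotation vector about the tool's x, y, z in rad, then the opening, from 0 (shut) to 1 (fully open). In form: [[[tx, ty, tz], [wx, wy, wz], fingers], ...]. A call has 1 to 5 rows; each row is the pose to reach, as a shift and turn from the pose commanded when the call began, along the tool's axes at that moment; what a row does not reach only later rows make up. A row lasts 1/12 s, in which the tool goes at most 41.7 mm and 7.16 degrees, less where a joint would pass 70% of its speed; a pose out of reach is approached as far as the arm can. A call with a gripper value outside its range is refused whole. The fingers move at their own pace and stop on an object; the grip force is fixed at half the most. Time passes only in rows, so rows that repeat a pose let the fingers close. It gives the time, the measured TCP pose, the force and the opening at its end, in the units of the state.
- env.get_obs(): the state, without advancing time (a new reading comes with each control period).
- vision.capture(name): name is "scene" or "top" or "wrist"; returns a dict with "frame" (420x560x3 uint8, blue, green, red), "fx", "fy", "cx", "cy" (pixels), "R" (3x3) and "t" (3): a world point X has camera coordinates R X + t. Camera axes: x right, y down, z forward; pixel columns grow to the right and rows downward; lengths in m; the calibration is good to about 2 mm. A picture is of the moment at which its call begins. There is no depth.
- env.sign_off(): hands the job in, once; it reports no verdict.
Trained networks look in a picture, given as the dict that the camera call returned (one of the last four; its "shot" number tells which), for a name from the list of things; names that differ only in an ending like _2 or _b are one class to them, and where a whole thing is asked for, a point or a joint stands for the part that bears it (a point fixed in the world has none). Each returns a list of dicts, best first, with "confidence" (0 to 1); they miss things now and then, are a little off and sometimes report something else, mostly with a low value. They report only what shows in the picture. A call takes as long as a camera call. They do not tell look-alikes from the thing itself.
- find_in(target, picture): "extent" ([centre column, centre row, width, height] as shares, 0 to 1, of the picture: columns of its width, rows of its height, round what is visible of it).
- landmark_of(target, picture): "position" ([column, row] as shares, 0 to 1, of the picture: columns of its width, rows of its height: a listed point, or the origin of a listed thing).
The state is a dict: "time_s": time; "joint_pos": joint angles; "joint_vel": joint speeds; "effort": joint torques, N m; "eef_pos": TCP position; "eef_rot": TCP orientation; "contact_force": force on the tool from outside, world axes, zero at the start; "wrist_torque": the same for the moment, N m; "gripper_width": opening from 0.0 (shut) to 1.0 (fully open).
Only numpy, scipy, OpenCV 4.12 (cv2) and the standard library are available. Lean on these libraries where they do the work, as an engineer would, in place of code of your own. Each camera call takes 0.05 s, during which the arm holds its last target.

## Working session

There is one attempt and no reset: what is moved stays moved. The work goes in short steps, Python scripts to look and compute and a tool call to move; the robot and the scene stay as the last step left them, time stands still between calls to the robot, and variables do not carry over. Pictures are saved under pics/ and viewed, and the job is handed in when it is done.

Besides the shell and the picture viewer there is one more tool, called as name(argument=value, ...), one argument or row to a line, values as JSON. carry_out: Moves the arm, as the interface text tells. Its arguments: {"type":"object","properties":{"plan":{"type":"array","items":{"type":"array"}}},"required":["plan"]}

```bash
ls; mkdir -p pics; python3 - <<'E'
from bench import env, vision, find_in, landmark_of
import cv2,numpy as np
print(env.get_obs())
for n in ["scene","top"]:
    p=vision.capture(n); cv2.imwrite(f"pics/{n}0.png",p["frame"])
    print(n,p["fx"],p["fy"],p["cx"],p["cy"],p["R"],p["t"])
    for t in ["handle_mid","clamp_tip","heater","canister","balance","pan_mid"]:
        r=landmark_of(t,p); print(t,[(np.round(np.array(a["position"])*[560,420],1),round(a["confidence"],2)) for a in r[:4]])
E
```

```text
pics
{'time_s': 0.0, 'joint_pos': array([ 1.45311249e+00,  3.59375355e-01,  1.10424516e-02, -3.57000399e-04,
       -1.22411986e+00, -2.88086492e-01]), 'joint_vel': array([-0.00021778,  0.00089494,  0.00059909, -0.00032548,  0.00174347,
        0.00018045]), 'effort': array([-8.62390061e-04, -5.82715416e+01,  2.93058211e+01,  6.99693024e+00,
        6.91286419e-03, -1.59348410e-04]), 'eef_pos': array([0.2663107 , 0.61981205, 0.29122169]), 'eef_rot': array([[ 9.18750644e-01, -3.94837911e-01, -5.27923323e-04],
       [-3.94838236e-01, -9.18749253e-01, -1.60554094e-03],
       [ 1.48899272e-04,  1.68353608e-03, -9.99998572e-01]]), 'contact_force': array([ 0.97143915, -0.10071698,  0.4348249 ]), 'wrist_torque': array([ 0.01020626,  0.01090312, -0.04401046]), 'gripper_width': 1.0012156452951533}
scene 492.4510115615455 492.4510115615455 271.7658353208094 213.6824575554683 [[-0.06148776  0.9979822   0.01583618]
 [ 0.82498523  0.05974678 -0.56198727]
 [-0.56179945 -0.02149072 -0.82699427]] [ 0.06447912 -0.40193917  1.42353726]
handle_mid []
clamp_tip [(array([203.6, 216.2]), 0.86)]
heater [
[... 212 characters left out ...]
 [(array([374.5, 210. ]), 0.93), (array([204.4, 215.5]), 0.41), (array([293.6, 176.6]), 0.41), (array([164.2, 250.6]), 0.15)]
top 455.1623284503372 455.1623284503372 281.08934446734384 212.54889208782632 [[-3.37093997e-04 -9.99981462e-01 -6.07960550e-03]
 [-9.99556513e-01  5.17970076e-04 -2.97742961e-02]
 [ 2.97768932e-02  6.06687254e-03 -9.99538158e-01]] [-0.02619202  0.55496961  0.90824036]
handle_mid [(array([393.9, 190.6]), 0.61)]
clamp_tip [(array([357. , 200.7]), 0.66)]
heater [(array([361.1, 200. ]), 0.62)]
canister [(array([365., 278.]), 0.97), (array([342.6, 204. ]), 0.81), (array([322.9, 278.1]), 0.57)]
balance [(array([173.1, 235.9]), 0.86)]
pan_mid [(array([162.2, 236.2]), 0.66)]
```

View pics/scene0.png

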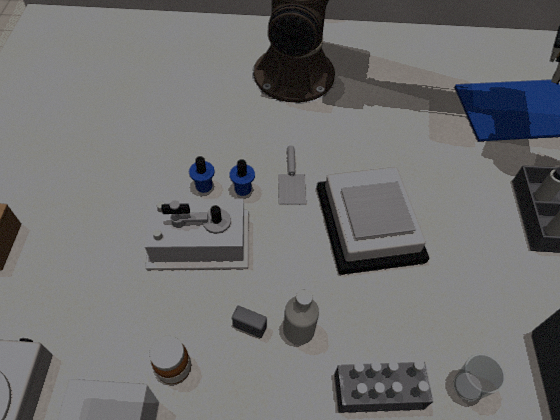

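View pics/top0.png

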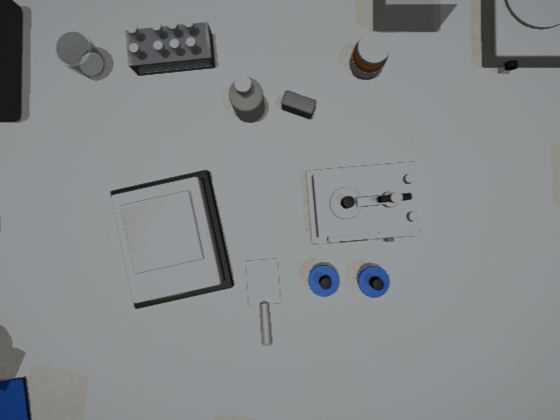

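```bash
cat > h.py <<'E'
from bench import env, vision, find_in, landmark_of
import cv2,numpy as np
def ray(p,uv,z):
    R=np.array(p["R"]);t=np.array(p["t"]);d=R.T@np.array([(uv[0]-p["cx"])/p["fx"],(uv[1]-p["cy"])/p["fy"],1]);c=-R.T@t
    return c+d*(z-c[2])/d[2]
def proj(p,X):
    x=np.array(p["R"])@np.array(X)+np.array(p["t"]);return np.array([p["cx"]+p["fx"]*x[0]/x[2],p["cy"]+p["fy"]*x[1]/x[2]])
def crop(p,name,box,s):
    a,b,c,d=box;cv2.imwrite(name,cv2.resize(p["frame"][b:d,a:c],None,fx=s,fy=s,interpolation=cv2.INTER_CUBIC))
E
python3 - <<'E'
from h import *
p=vision.capture("top")
crop(p,"pics/t1.png",(295,150,435,255),5.5); crop(p,"pics/t2.png",(100,160,240,310),4)
q=vision.capture("scene"); crop(q,"pics/s1.png",(140,170,260,275),5.5)
for pp,uv,z,n in [(p,(393.9,198),.136,'handle'),(p,(347.5,202.5),.122,'knobtop'),(p,(162.2,233),.084,'pan'),(q,(374.5,210),.084,'pan'),(q,(217,209),.122,'knobtop s'),(q,(203.6,216.2),.097,'tip s'),(p,(357,200.7),.097,'tip t')]:
    print(n,ray(pp,uv,z).round(4))
E
```

```text
handle [ 0.5763 -0.2225  0.136 ]
knobtop [ 0.5692 -0.1442  0.122 ]
pan [0.515  0.1927 0.084 ]
pan [0.5213 0.1872 0.084 ]
knobtop s [ 0.5691 -0.1436  0.122 ]
tip s [ 0.5722 -0.1731  0.097 ]
tip t [ 0.5738 -0.165   0.097 ]
```

View pics/t1.png

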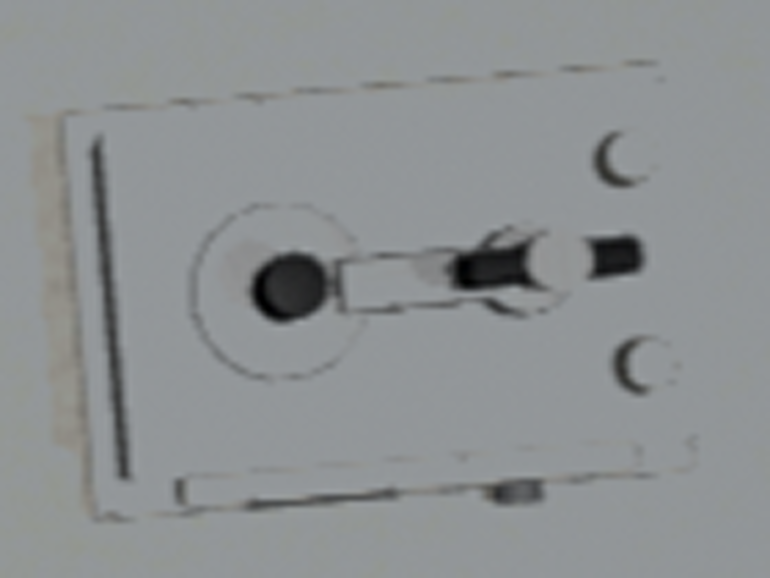

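View pics/s1.png

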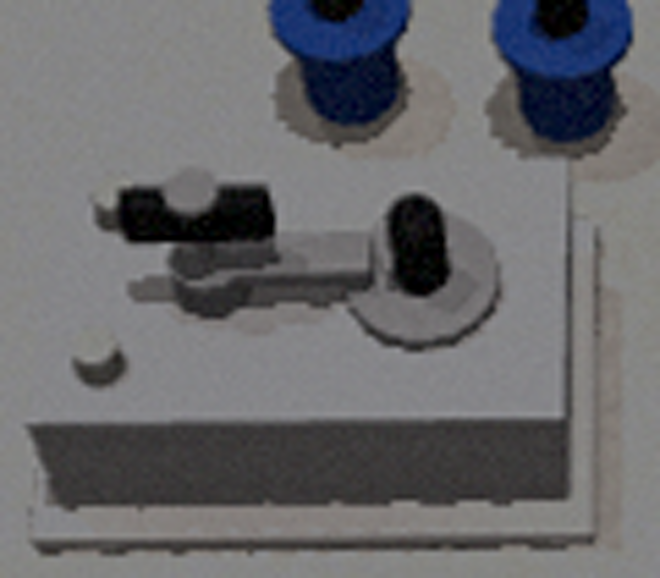

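View pics/t2.png

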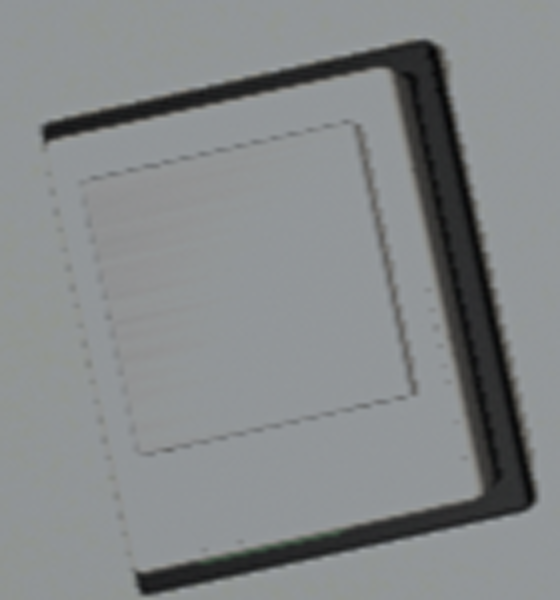

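The top view shows the real canister (knob at about 347,202), the handle bar at (378–412, 198) with a light disc on its middle, two blue look-alikes at (323,280) and (374,282), and the pan centre at about (162,234). I'll move over the handle.

```bash
cat >> h.py <<'E'
from scipy.spatial.transform import Rotation as Ro
def Rphi(phi):  # tool down, tool x at world angle phi
    c,s=np.cos(phi),np.sin(phi); return np.array([[c,s,0],[s,-c,0],[0,0,-1.]])
def go(pos,phi):
    o=env.get_obs();R=np.array(o["eef_rot"])
    print("t",round(o["time_s"],2),"pos",o["eef_pos"].round(4),"phi",round(np.arctan2(R[1,0],R[0,0]),4),"F",o["contact_force"].round(2),"M",o["wrist_torque"].round(3),"w",round(o["gripper_width"],3),"j",o["joint_pos"].round(2))
    print("shift mm",(R.T@(np.array(pos)-o["eef_pos"])*1000).round(1),"rot",Ro.from_matrix(R.T@Rphi(phi)).as_rotvec().round(4))
E
python3 - <<'E'
from h import *
p=vision.capture("top")
for uv in [(377.7,199.1),(411.9,196.4),(394.8,197.75)]: print(ray(p,uv,.130).round(4))
go((.576,-.222,.29),-1.48)
E
```

```text
[ 0.5747 -0.1958  0.13  ]
[ 0.5794 -0.2554  0.13  ]
[ 0.5771 -0.2256  0.13  ]
t 0.85 pos [0.2665 0.6201 0.2922] phi -0.4058 F [-0.37 -0.33  0.83] M [ 0.005 -0.018 -0.027] w 0.998 j [ 1.45  0.36  0.01 -0.   -1.22 -0.29]
shift mm [616.8 651.6   2.2] rot [ 0.     -0.      1.0742]
```

carry_out(
  plan=[
    [[617,652,0],[0,0,1.074],0.6],
    [[617,652,0],[0,0,1.074],0.6],
    [[617,652,0],[0,0,1.074],0.6],
    [[617,652,0],[0,0,1.074],0.6],
    [[617,652,0],[0,0,1.074],0.6],
  ],
)

```text
time_s: 1.27
eef_pos: [0.3386, 0.4227, 0.2922]
eef_rot: [[0.509, -0.861, 0.0], [-0.861, -0.509, 0.0], [-0.0, -0.0, -1.0]]
contact_force: [0.3, 0.3, 0.4]
gripper_width: 0.683
```

```bash
python3 -c "
from h import *
go((.576,-.222,.29),-1.48)"
```

```text
t 1.27 pos [0.3386 0.4227 0.2922] phi -1.0365 F [0.31 0.3  0.44] M [ 0.033 -0.14  -0.071] w 0.683 j [ 1.26  0.14 -0.28  0.   -1.15 -0.72]
shift mm [675.8 124.    2.1] rot [-2.000e-04  1.000e-04  4.435e-01]
```

carry_out(
  plan=[
    [[676,124,0],[0,0,0.444],0.6],
    [[676,124,0],[0,0,0.444],0.6],
    [[676,124,0],[0,0,0.444],0.6],
    [[676,124,0],[0,0,0.444],0.6],
    [[676,124,0],[0,0,0.444],0.6],
  ],
)

```text
time_s: 1.68
eef_pos: [0.4116, 0.2275, 0.2926]
eef_rot: [[0.092, -0.996, 0.001], [-0.996, -0.092, 0.001], [-0.001, -0.001, -1.0]]
contact_force: [1.0, 0.1, -0.6]
gripper_width: 0.594
```

```bash
python3 -c "
from h import *
go((.576,-.222,.29),-1.48)"
```

```text
t 1.68 pos [0.4116 0.2275 0.2926] phi -1.479 F [ 1.01  0.11 -0.59] M [ 0.118 -0.145 -0.001] w 0.594 j [ 0.93  0.01 -0.42  0.   -1.13 -0.83]
shift mm [ 462.7 -122.5    2.4] rot [-0.0008  0.0008  0.001 ]
```

carry_out(
  plan=[
    [[463,-122,0],[0,0,0],0.6],
    [[463,-122,0],[0,0,0],0.6],
    [[463,-122,0],[0,0,0],0.6],
    [[463,-122,0],[0,0,0],0.6],
    [[463,-122,0],[0,0,0],0.6],
  ],
)

```text
time_s: 2.1
eef_pos: [0.4838, 0.0321, 0.2927]
eef_rot: [[0.096, -0.995, 0.001], [-0.995, -0.096, 0.001], [-0.0, -0.001, -1.0]]
contact_force: [1.1, 0.9, 0.6]
gripper_width: 0.598
```

```bash
python3 -c "
from h import *
go((.576,-.222,.29),-1.48)"
```

```text
t 2.1 pos [0.4838 0.0321 0.2927] phi -1.4744 F [1.08 0.94 0.6 ] M [ 0.204 -0.209  0.071] w 0.598 j [ 0.47  0.04 -0.39  0.   -1.14 -0.38]
shift mm [261.8 -67.3   2.7] rot [-0.0013  0.0004  0.0056]
```

carry_out(
  plan=[
    [[262,-67,0],[0,0,0],0.6],
    [[262,-67,0],[0,0,0],0.6],
    [[262,-67,0],[0,0,0],0.6],
    [[262,-67,0],[0,0,0],0.6],
    [[262,-67,0],[0,0,0],0.6],
  ],
)

```text
time_s: 2.52
eef_pos: [0.5546, -0.1641, 0.2924]
eef_rot: [[0.096, -0.995, 0.001], [-0.995, -0.096, 0.0], [0.0, -0.001, -1.0]]
contact_force: [1.7, 0.9, -0.5]
gripper_width: 0.598
```

carry_out(
  plan=[
    [[60,-15,0],[0,0,0],0.6],
    [[60,-15,0],[0,0,0],0.6],
    [[60,-15,0],[0,0,0],0.6],
  ],
)

```text
time_s: 2.77
eef_pos: [0.5757, -0.2241, 0.2912]
eef_rot: [[0.092, -0.996, -0.001], [-0.996, -0.092, -0.001], [0.001, 0.001, -1.0]]
contact_force: [0.7, 0.6, -0.8]
gripper_width: 0.599
```

```bash
python3 - <<'E'
from h import *
go((.576,-.222,.25),-1.48)
p=vision.capture("wrist"); cv2.imwrite("pics/w1.png",p["frame"])
print(p["R"],p["t"],p["fx"])
for t in ["handle_mid","clamp_tip","canister"]:
    print(t,[(np.round(np.array(a["position"])*[560,420],1),round(a["confidence"],2)) for a in landmark_of(t,p)[:3]])
E
```

```text
t 2.77 pos [ 0.5757 -0.2241  0.2912] phi -1.4786 F [ 0.7   0.55 -0.79] M [ 0.15  -0.077  0.003] w 0.599 j [-0.06  0.27 -0.12  0.   -1.18  0.15]
shift mm [-2.1 -0.5 41.2] rot [ 0.0013 -0.0005  0.0014]
[[-9.95770239e-01 -9.18755631e-02  7.16235979e-04]
 [-8.77360324e-02  9.53161502e-01  2.89457320e-01]
 [-2.72767428e-02  2.88170145e-01 -9.57190653e-01]] [0.55241078 0.22760184 0.4704062 ] 314.09681774018543
handle_mid [(array([274.4, 204.9]), 0.93)]
clamp_tip [(array([277. , 256.9]), 0.55)]
canister [(array([398.1, 208.7]), 0.87), (array([277.1, 246.2]), 0.85), (array([378.7, 269.6]), 0.38)]
```

View pics/w1.png

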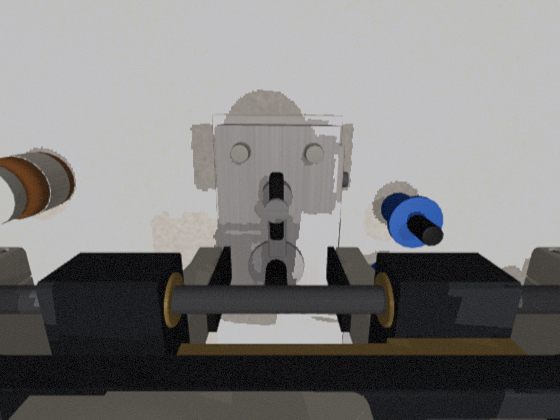

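```bash
python3 - <<'E'
from h import *
p={"frame":cv2.imread("pics/w1.png")}; crop(p,"pics/w1c.png",(210,100,350,300),3)
p=vision.capture("wrist")
print(ray(p,(274.4,204.9),.124), ray(p,(277,256.9),.097))
print(proj(p,(.5771,-.2256,.136)),proj(p,(.5771,-.2256,.15)))
E
```

```text
[ 0.57853205 -0.22201079  0.124     ] [ 0.57056343 -0.16032987  0.097     ]
[276.3397479 204.9370303] [276.21297837 209.90680438]
```

View pics/w1c.png

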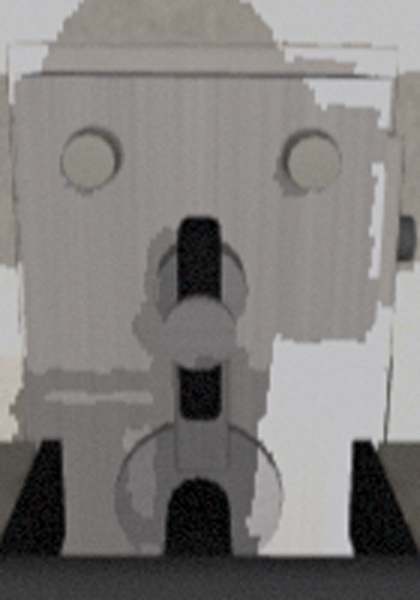

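```bash
python3 - <<'E'
from h import *
p=vision.capture("wrist")
a=ray(p,(276.7,172.5),.136);b=ray(p,(277,239.8),.136);print(a,b,(a+b)/2,np.linalg.norm(a-b),np.arctan2(*(a-b)[[1,0]]))
p=vision.capture("top"); 
a=ray(p,(377.7,199.1),.136);b=ray(p,(411.9,196.4),.136);print(a,b,(a+b)/2,np.linalg.norm(a-b),np.arctan2(*(b-a)[[1,0]]))
crop(p,"pics/t3.png",(295,150,435,255),5.5)
q=vision.capture("scene"); crop(q,"pics/s3.png",(140,170,260,275),5.5)
for uv in [(162,209),(189.7,209)]:print(ray(q,uv,.124))
E
```

```text
[ 0.57948769 -0.25213743  0.136     ] [ 0.57372902 -0.19438354  0.136     ] [ 0.57660836 -0.22326048  0.136     ] 0.05804027830550374 -1.471414332946582
[ 0.57436435 -0.19452124  0.136     ] [ 0.57900364 -0.25368618  0.136     ] [ 0.57668399 -0.22410371  0.136     ] 0.0593465488386241 -1.4925435564442584
[ 0.57857379 -0.25459456  0.124     ]
[ 0.57450487 -0.19858301  0.124     ]
```

```bash
python3 -c "
from h import *
go((.5786,-.2449,.174),-1.48)"
```

```text
t 3.17 pos [ 0.575  -0.2192  0.2927] phi -1.4733 F [-0.37  0.89 -0.45] M [ 0.128 -0.077  0.005] w 0.604 j [-0.05  0.26 -0.13 -0.   -1.18  0.14]
shift mm [ 26.   -1.  118.7] rot [-0.0007 -0.0001  0.0067]
```

carry_out(
  plan=[
    [[26,-1,0],[0,0,0.007],0.5],
    [[26,-1,40],[0,0,0.007],0.5],
    [[26,-1,70],[0,0,0.007],0.5],
    [[26,-1,70],[0,0,0.007],0.5],
  ],
)

```text
time_s: 3.5
eef_pos: [0.5754, -0.2446, 0.2162]
eef_rot: [[0.088, -0.996, -0.009], [-0.996, -0.088, 0.003], [-0.004, 0.009, -1.0]]
contact_force: [-1.5, 0.0, -0.7]
gripper_width: 0.502
```

```bash
python3 - <<'E'
from h import *
go((.5786,-.2449,.174),-1.48)
p=vision.capture("wrist"); cv2.imwrite("pics/w2.png",p["frame"])
print([proj(p,(*X,.136)).round(1) for X in [(.5786,-.2449),(.5767,-.2240)]])
E
```

```text
t 3.5 pos [ 0.5754 -0.2446  0.2162] phi -1.4825 F [-1.51  0.03 -0.72] M [ 0.154  0.24  -0.052] w 0.502 j [-0.09  0.34 -0.2  -0.   -1.04  0.18]
shift mm [ 0.7 -3.5 42.2] rot [ 0.0085  0.0037 -0.0025]
[array([272. , 248.6]), array([272.3, 279.8])]
```

View pics/w2.png

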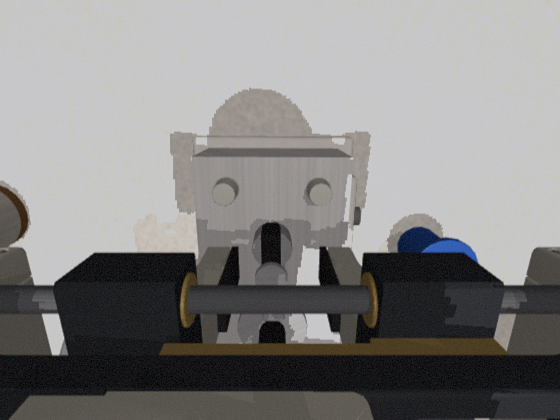

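carry_out(
  plan=[
    [[0,0,0],[0,0,0],0.5],
    [[0,0,20],[0,0,0],0.5],
    [[0,0,25],[0,0,0],0.5],
    [[0,0,25],[0,0,0],0.5],
    [[0,0,25],[0,0,0],0.5],
  ],
)

```text
time_s: 3.97
eef_pos: [0.5791, -0.2459, 0.1987]
eef_rot: [[0.09, -0.996, 0.001], [-0.996, -0.09, -0.001], [0.001, -0.001, -1.0]]
contact_force: [0.4, -0.6, 0.9]
gripper_width: 0.498
```

```bash
python3 - <<'E'
from h import *
go((.5786,-.2449,.174),-1.48)
p=vision.capture("wrist"); cv2.imwrite("pics/w3.png",p["frame"])
print([proj(p,(*X,.136)).round(1) for X in [(.5786,-.2449),(.5767,-.2240),(.5767+.0025,-.2240-.0279)]])
E
```

```text
t 3.97 pos [ 0.5791 -0.2459  0.1987] phi -1.4811 F [ 0.37 -0.62  0.9 ] M [0.066 0.022 0.017] w 0.498 j [-0.09  0.36 -0.22  0.   -1.    0.18]
shift mm [-1.1  0.4 24.7] rot [-0.0014 -0.0007 -0.0011]
[array([279.3, 265. ]), array([279.3, 298.6]), array([279.4, 253.2])]
```

View pics/w3.png

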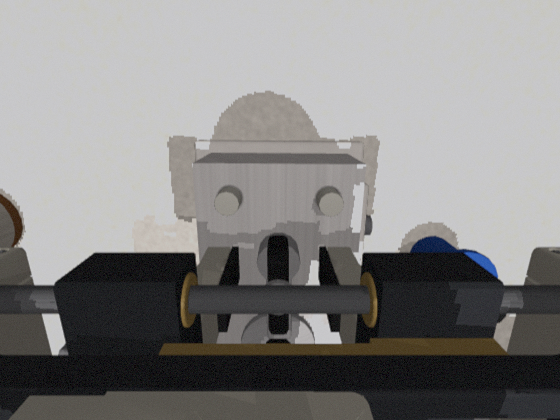

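carry_out(
  plan=[
    [[0,0,22],[0,0,0],0.4],
    [[0,0,25],[0,0,0],0.4],
    [[0,0,25],[0,0,0],0.4],
    [[0,0,25],[0,0,0],0.4],
    [[0,0,25],[0,0,0],0.4],
  ],
)

```text
time_s: 4.43
eef_pos: [0.579, -0.2461, 0.1733]
eef_rot: [[0.089, -0.996, 0.001], [-0.996, -0.089, -0.0], [0.001, -0.001, -1.0]]
contact_force: [0.8, 0.2, 0.3]
gripper_width: 0.406
```

```bash
python3 - <<'E'
from h import *
go((.5786,-.2449,.174),-1.48)
E
```

```text
t 4.43 pos [ 0.579  -0.2461  0.1733] phi -1.4816 F [0.77 0.23 0.29] M [ 0.085 -0.02   0.005] w 0.406 j [-0.09  0.38 -0.25  0.   -0.94  0.18]
shift mm [-1.3  0.3 -0.7] rot [-0.0012 -0.0006 -0.0016]
```

Now I'll close on the bar.

carry_out(
  plan=[
    [[0,0,0],[0,0,0],0.25],
    [[0,0,0],[0,0,0],0.1],
    [[0,0,0],[0,0,0],0.05],
    [[0,0,0],[0,0,0],0.05],
    [[0,0,0],[0,0,0],0.05],
  ],
)

```text
time_s: 4.85
eef_pos: [0.5792, -0.246, 0.1725]
eef_rot: [[0.089, -0.996, 0.002], [-0.996, -0.089, -0.0], [0.0, -0.002, -1.0]]
contact_force: [3.0, -0.7, 1.1]
gripper_width: 0.131
```

```bash
cat >> h.py <<'E'
AX=np.array([.5767,-.2240])
def tq():
    o=env.get_obs();R=np.array(o["eef_rot"]);f=np.array(o["contact_force"]);m=np.array(o["wrist_torque"]);d=o["eef_pos"][:2]-AX
    # torque of outside on tool about axis; torque tool->handle is minus
    print("t",round(o["time_s"],2),"phi",round(np.arctan2(R[1,0],R[0,0]),4),"pos",o["eef_pos"].round(4),"r",np.linalg.norm(d).round(4),"F",f.round(2),"M",m.round(3),"handleTz",round(-(m[2]+d[0]*f[1]-d[1]*f[0]),3),"w",round(o["gripper_width"],3))
E
python3 -c "
from h import *
tq()"
```

```text
t 4.85 phi -1.4817 pos [ 0.5792 -0.246   0.1725] r 0.0221 F [ 2.96 -0.66  1.08] M [-0.159 -0.873  0.042] handleTz -0.106 w 0.131
```

carry_out(
  plan=[
    [[0,-1.1,0],[0,0,-0.05],0.05],
    [[-0.1,-1.8,0],[0,0,-0.08],0.05],
    [[-0.1,-1.8,0],[0,0,-0.08],0.05],
    [[-0.1,-1.8,0],[0,0,-0.08],0.05],
  ],
)

```text
time_s: 5.18
eef_pos: [0.5807, -0.2458, 0.1725]
eef_rot: [[0.167, -0.986, 0.001], [-0.986, -0.167, -0.0], [0.0, -0.001, -1.0]]
contact_force: [1.8, -0.3, 1.8]
gripper_width: 0.139
```

```bash
python3 -c "
from h import *
tq()"
```

```text
t 5.18 phi -1.4028 pos [ 0.5807 -0.2458  0.1725] r 0.0222 F [ 1.79 -0.26  1.8 ] M [-0.263 -0.734 -0.15 ] handleTz 0.112 w 0.139
```

carry_out(
  plan=[
    [[0,-0.6,0],[0,0,-0.025],0.05],
    [[0,-1.1,0],[0,0,-0.05],0.05],
    [[0,-1.1,0],[0,0,-0.05],0.05],
    [[0,-1.1,0],[0,0,-0.05],0.05],
  ],
)

```text
time_s: 5.52
eef_pos: [0.5817, -0.2457, 0.1724]
eef_rot: [[0.217, -0.976, 0.001], [-0.976, -0.217, -0.0], [0.0, -0.001, -1.0]]
contact_force: [1.7, -1.5, 2.0]
gripper_width: 0.138
```

```bash
python3 -c "
from h import *
tq()"
```

```text
t 5.52 phi -1.3518 pos [ 0.5817 -0.2457  0.1724] r 0.0222 F [ 1.65 -1.46  2.01] M [-0.457 -0.866 -0.126] handleTz 0.098 w 0.138
```

carry_out(
  plan=[
    [[0,-0.6,0],[0,0,-0.025],0.05],
    [[0,-1.1,0],[0,0,-0.05],0.05],
    [[0,-1.1,0],[0,0,-0.05],0.05],
    [[0,-1.1,0],[0,0,-0.05],0.05],
  ],
)

```text
time_s: 5.85
eef_pos: [0.5826, -0.2454, 0.1724]
eef_rot: [[0.266, -0.964, 0.001], [-0.964, -0.266, -0.0], [0.0, -0.0, -1.0]]
contact_force: [2.9, -2.0, 3.4]
gripper_width: 0.137
```

```bash
python3 -c "
from h import *
tq()"
```

```text
t 5.85 phi -1.3015 pos [ 0.5826 -0.2454  0.1724] r 0.0222 F [ 2.94 -2.04  3.39] M [-0.671 -0.849 -0.159] handleTz 0.108 w 0.137
```

carry_out(
  plan=[
    [[0,-0.6,0],[0,0,-0.025],0.05],
    [[0,-1.1,0],[0,0,-0.05],0.05],
    [[0,-1.1,0],[0,0,-0.05],0.05],
    [[0,-1.1,0],[0,0,-0.05],0.05],
  ],
)

```text
time_s: 6.18
eef_pos: [0.5836, -0.2451, 0.1724]
eef_rot: [[0.314, -0.949, 0.0], [-0.949, -0.314, -0.0], [0.0, -0.0, -1.0]]
contact_force: [2.2, -2.4, 5.0]
gripper_width: 0.132
```

```bash
python3 -c "
from h import *
tq()"
```

```text
t 6.18 phi -1.2515 pos [ 0.5836 -0.2451  0.1724] r 0.0222 F [ 2.21 -2.36  5.03] M [-0.963 -0.646 -0.095] handleTz 0.065 w 0.132
```

```bash
python3 - <<'E'
from h import *
p=vision.capture("top"); crop(p,"pics/t4.png",(295,150,435,255),5.5)
q=vision.capture("scene"); crop(q,"pics/s4.png",(140,170,260,275),5.5)
for pp in (p,q):
    print([(np.round(np.array(a["position"])*[560,420],1),round(a["confidence"],2),ray(pp,np.array(a["position"])*[560,420],.097).round(4)) for a in landmark_of("clamp_tip",pp)[:2]])
tq()
E
```

```text
[]
[(array([203. , 212.7]), 0.78, array([ 0.5635, -0.1756,  0.097 ])), (array([376.7, 207.7]), 0.46, array([0.5242, 0.1892, 0.097 ]))]
t 6.38 phi -1.2519 pos [ 0.5836 -0.2451  0.1724] r 0.0222 F [ 0.93 -3.64  5.59] M [-0.917 -0.656 -0.143] handleTz 0.148 w 0.136
```

View pics/t4.png

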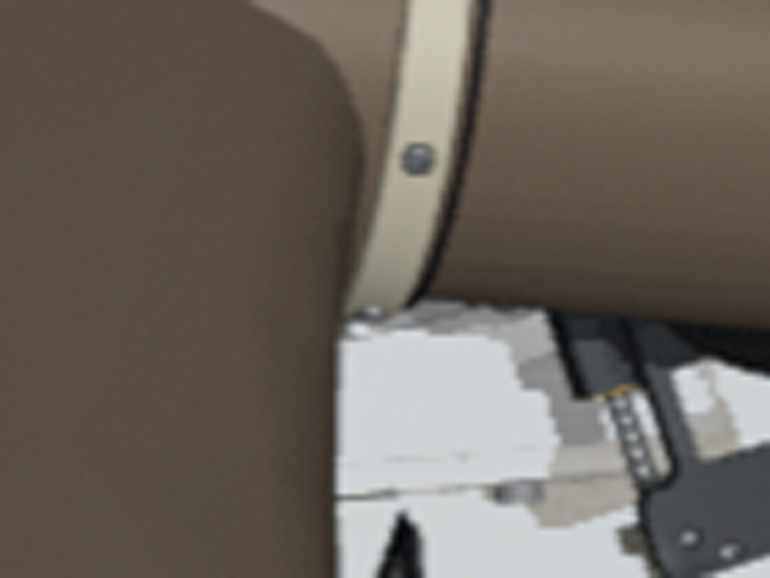

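View pics/s4.png

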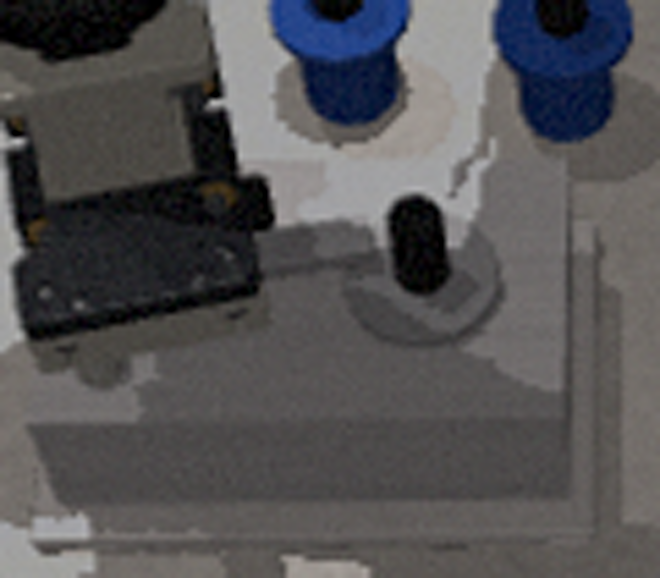

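```bash
cat >> h.py <<'E'
def mon(n=3):
    T=[];F=[];A=[]
    for i in range(n):
        q=vision.capture("scene")
        o=env.get_obs();f=np.array(o["contact_force"]);m=np.array(o["wrist_torque"]);d=o["eef_pos"][:2]-AX
        T.append(-(m[2]+d[0]*f[1]-d[1]*f[0]));F.append(f)
        if i==0:
            for a in landmark_of("clamp_tip",q)[:3]:
                X=ray(q,np.array(a["position"])*[560,420],.097)[:2]-AX
                if np.linalg.norm(X)<.1: A.append((round(np.arctan2(-X[0],X[1])-.08,3),round(np.linalg.norm(X),3),round(a["confidence"],2)));
            cv2.imwrite("pics/last.png",q["frame"])
    R=np.array(o["eef_rot"])
    print("t",round(o["time_s"],2),"handle",round(np.arctan2(R[1,0],R[0,0])+1.4817,3),"T",np.round(T,3),"mean",np.mean(T).round(3),"F",np.mean(F,0).round(1),"r",np.linalg.norm(d).round(4),"w",round(o["gripper_width"],3),"finger",A)
E
python3 -c "
from h import *
mon()"
```

```text
t 6.58 handle 0.23 T [0.133 0.143 0.112] mean 0.129 F [ 1.9 -2.8  4.6] r 0.0222 w 0.138 finger [(np.float64(0.205), np.float64(0.047), 0.47)]
```

carry_out(
  plan=[
    [[0,-0.5,0],[0,0,-0.02],0.05],
    [[0,-0.9,0],[0,0,-0.04],0.05],
    [[0,-0.9,0],[0,0,-0.04],0.05],
  ],
)

```text
time_s: 6.83
eef_pos: [0.5843, -0.2449, 0.1724]
eef_rot: [[0.352, -0.936, 0.0], [-0.936, -0.352, -0.0], [0.0, 0.0, -1.0]]
contact_force: [1.4, -3.2, 6.0]
gripper_width: 0.137
```

```bash
python3 -c "
from h import *
mon()"
```

```text
t 7.03 handle 0.27 T [0.104 0.119 0.162] mean 0.128 F [ 1.3 -2.4  5.2] r 0.0222 w 0.133 finger [(np.float64(0.242), np.float64(0.048), 0.66), (np.float64(1.789), np.float64(0.027), 0.16)]
```

carry_out(
  plan=[
    [[0,-0.5,0],[0,0,-0.025],0.05],
    [[0,-1.1,0],[0,0,-0.05],0.05],
    [[0,-1.1,0],[0,0,-0.05],0.05],
  ],
)

```text
time_s: 7.28
eef_pos: [0.5852, -0.2445, 0.1724]
eef_rot: [[0.399, -0.917, -0.0], [-0.917, -0.399, -0.0], [0.0, 0.0, -1.0]]
contact_force: [-0.3, -2.8, 6.0]
gripper_width: 0.138
```

```bash
python3 -c "
from h import *
mon()"
```

```text
t 7.48 handle 0.32 T [0.219 0.207 0.216] mean 0.214 F [ 1.  -3.   6.1] r 0.0222 w 0.135 finger [(np.float64(0.264), np.float64(0.046), 0.47)]
```

carry_out(
  plan=[
    [[0,0,0],[0,0,0],0.05],
    [[-0.1,2.2,0],[0,0,0.1],0.05],
    [[-0.4,4.4,0],[0,0,0.2],0.05],
    [[-1.0,6.5,0],[0,0,0.3],0.05],
    [[-1.5,8.0,0],[0,0,0.37],0.05],
  ],
)

```text
time_s: 7.9
eef_pos: [0.5781, -0.2461, 0.1724]
eef_rot: [[0.034, -0.999, 0.002], [-0.999, -0.034, -0.0], [0.0, -0.002, -1.0]]
contact_force: [5.3, -0.9, 1.9]
gripper_width: 0.133
```

```bash
python3 -c "
from h import *
mon()"
```

```text
t 8.1 handle -0.048 T [-0.12  -0.049 -0.113] mean -0.094 F [ 4.9 -2.   3.1] r 0.0221 w 0.138 finger [(np.float64(0.032), np.float64(0.052), 0.57)]
```

carry_out(
  plan=[
    [[0,0.6,0],[0,0,0.025],0.05],
    [[0,1.1,0],[0,0,0.05],0.05],
    [[0,1.1,0],[0,0,0.05],0.05],
  ],
)

```text
time_s: 8.35
eef_pos: [0.5773, -0.2461, 0.1724]
eef_rot: [[-0.01, -1.0, 0.002], [-1.0, 0.01, -0.0], [0.0, -0.002, -1.0]]
contact_force: [4.8, -1.1, 2.3]
gripper_width: 0.135
```

```bash
python3 -c "
from h import *
mon()"
```

```text
t 8.55 handle -0.098 T [-0.138 -0.117 -0.176] mean -0.144 F [ 5.3 -2.2  3. ] r 0.0221 w 0.134 finger [(np.float64(-0.082), np.float64(0.053), 0.56), (np.float64(-1.871), np.float64(0.074), 0.48)]
```

carry_out(
  plan=[
    [[0,0.5,0],[0,0,0.02],0.05],
    [[0,0.9,0],[0,0,0.04],0.05],
    [[0,0.9,0],[0,0,0.04],0.05],
  ],
)

```text
time_s: 8.8
eef_pos: [0.5765, -0.246, 0.1725]
eef_rot: [[-0.05, -0.999, 0.002], [-0.999, 0.05, -0.0], [0.0, -0.002, -1.0]]
contact_force: [4.9, -2.1, 2.8]
gripper_width: 0.135
```

```bash
python3 -c "
from h import *
mon()"
```

```text
t 9.0 handle -0.138 T [-0.111 -0.107 -0.077] mean -0.098 F [ 5.4 -1.7  2.6] r 0.022 w 0.137 finger [(np.float64(-0.31), np.float64(0.057), 0.68)]
```

Only the drag so far, so I'll continue.

carry_out(
  plan=[
    [[0,0.6,0],[0,0,0.025],0.05],
    [[0,1.1,0],[0,0,0.05],0.05],
    [[0,1.1,0],[0,0,0.05],0.05],
  ],
)

```text
time_s: 9.25
eef_pos: [0.5755, -0.2459, 0.1725]
eef_rot: [[-0.1, -0.995, 0.002], [-0.995, 0.1, -0.0], [-0.0, -0.002, -1.0]]
contact_force: [5.6, -2.3, 2.7]
gripper_width: 0.133
```

```bash
python3 -c "
from h import *
mon()"
```

```text
t 9.45 handle -0.188 T [-0.095 -0.157 -0.119] mean -0.124 F [ 5.3 -1.7  2.1] r 0.022 w 0.133 finger [(np.float64(-0.3), np.float64(0.057), 0.64)]
```

carry_out(
  plan=[
    [[0,0.6,0],[0,0,0.025],0.05],
    [[0,1.1,0],[0,0,0.05],0.05],
    [[0,1.1,0],[0,0,0.05],0.05],
  ],
)

```text
time_s: 9.7
eef_pos: [0.5746, -0.2458, 0.1725]
eef_rot: [[-0.149, -0.989, 0.003], [-0.989, 0.149, -0.0], [-0.0, -0.003, -1.0]]
contact_force: [6.6, -2.3, 2.5]
gripper_width: 0.137
```

```bash
python3 -c "
from h import *
mon()"
```

```text
t 9.9 handle -0.238 T [-0.201 -0.264 -0.171] mean -0.212 F [ 5.8 -2.   2.1] r 0.0219 w 0.135 finger [(np.float64(-0.151), np.float64(0.054), 0.83)]
```

carry_out(
  plan=[
    [[0,0,0],[0,0,0],0.05],
    [[-0.1,-2.2,0],[0,0,-0.1],0.05],
    [[-0.4,-4.4,0],[0,0,-0.2],0.05],
    [[-1.0,-6.5,0],[0,0,-0.3],0.05],
    [[-1.4,-7.8,0],[0,0,-0.36],0.05],
  ],
)

```text
time_s: 10.32
eef_pos: [0.5816, -0.2457, 0.1724]
eef_rot: [[0.215, -0.977, 0.0], [-0.977, -0.215, -0.0], [0.0, -0.0, -1.0]]
contact_force: [1.8, -1.8, 6.2]
gripper_width: 0.134
```

```bash
python3 -c "
from h import *
mon()"
```

```text
t 10.52 handle 0.122 T [0.102 0.106 0.089] mean 0.099 F [ 2.6 -1.1  4.8] r 0.0222 w 0.133 finger [(np.float64(-0.092), np.float64(0.053), 0.52)]
```

carry_out(
  plan=[
    [[0,-0.6,0],[0,0,-0.025],0.05],
    [[0,-1.1,0],[0,0,-0.05],0.05],
    [[0,-1.1,0],[0,0,-0.05],0.05],
  ],
)

```text
time_s: 10.77
eef_pos: [0.5825, -0.2455, 0.1724]
eef_rot: [[0.26, -0.966, 0.0], [-0.966, -0.26, -0.0], [0.0, -0.0, -1.0]]
contact_force: [3.1, -1.2, 6.1]
gripper_width: 0.13
```

```bash
python3 -c "
from h import *
mon()"
```

```text
t 10.97 handle 0.173 T [0.19  0.101 0.149] mean 0.146 F [ 2.4 -1.6  5.8] r 0.0223 w 0.131 finger [(np.float64(0.054), np.float64(0.051), 0.61)]
```

```bash
python3 -c "
from h import *
p={'frame':cv2.imread('pics/last.png')}; crop(p,'pics/lastc.png',(140,170,260,275),5.5)"
```

```text
(no output)
```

View pics/lastc.png

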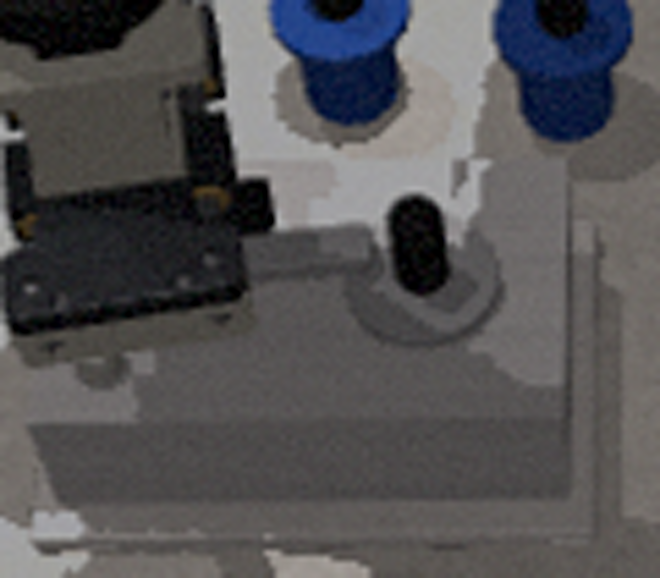

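The finger tip is at crop (370,245) and has moved with the handle. I'll continue in the + direction.

carry_out(
  plan=[
    [[0,-0.5,0],[0,0,-0.02],0.05],
    [[0,-0.9,0],[0,0,-0.04],0.05],
    [[0,-0.9,0],[0,0,-0.04],0.05],
  ],
)

```text
time_s: 11.22
eef_pos: [0.5833, -0.2453, 0.1724]
eef_rot: [[0.298, -0.954, 0.0], [-0.954, -0.298, -0.0], [0.0, -0.0, -1.0]]
contact_force: [2.3, -2.9, 5.5]
gripper_width: 0.134
```

```bash
python3 -c "
from h import *
mon()"
```

```text
t 11.42 handle 0.213 T [0.079 0.099 0.131] mean 0.103 F [ 2.  -1.3  6.1] r 0.0223 w 0.134 finger [(np.float64(0.054), np.float64(0.046), 0.57)]
```

carry_out(
  plan=[
    [[0,-0.6,0],[0,0,-0.025],0.05],
    [[0,-1.1,0],[0,0,-0.05],0.05],
    [[0,-1.1,0],[0,0,-0.05],0.05],
  ],
)

```text
time_s: 11.67
eef_pos: [0.5842, -0.245, 0.1724]
eef_rot: [[0.346, -0.938, 0.0], [-0.938, -0.346, -0.0], [0.0, 0.0, -1.0]]
contact_force: [2.0, -2.2, 6.3]
gripper_width: 0.131
```

```bash
python3 -c "
from h import *
mon()"
```

```text
t 11.87 handle 0.263 T [0.09  0.098 0.063] mean 0.084 F [ 2.5 -1.   5.6] r 0.0223 w 0.132 finger [(np.float64(0.233), np.float64(0.059), 0.46)]
```

carry_out(
  plan=[
    [[0,-0.6,0],[0,0,-0.025],0.05],
    [[0,-1.1,0],[0,0,-0.05],0.05],
    [[0,-1.1,0],[0,0,-0.05],0.05],
  ],
)

```text
time_s: 12.12
eef_pos: [0.5851, -0.2446, 0.1724]
eef_rot: [[0.392, -0.92, -0.0], [-0.92, -0.392, -0.0], [0.0, 0.0, -1.0]]
contact_force: [1.3, -2.5, 6.6]
gripper_width: 0.135
```

```bash
python3 -c "
from h import *
mon()"
```

```text
t 12.32 handle 0.312 T [0.129 0.095 0.073] mean 0.099 F [ 1.5 -1.2  6.1] r 0.0223 w 0.136 finger [(np.float64(0.225), np.float64(0.052), 0.71)]
```

carry_out(
  plan=[
    [[0,-0.6,0],[0,0,-0.025],0.05],
    [[0,-1.1,0],[0,0,-0.05],0.05],
    [[0,-1.1,0],[0,0,-0.05],0.05],
  ],
)

```text
time_s: 12.57
eef_pos: [0.586, -0.2442, 0.1724]
eef_rot: [[0.438, -0.899, -0.001], [-0.899, -0.438, -0.0], [-0.0, 0.001, -1.0]]
contact_force: [0.2, -2.0, 6.3]
gripper_width: 0.135
```

```bash
python3 -c "
from h import *
mon()"
```

```text
t 12.77 handle 0.362 T [0.221 0.125 0.181] mean 0.176 F [ 0.7 -1.4  5.8] r 0.0223 w 0.134 finger [(np.float64(0.3), np.float64(0.045), 0.45)]
```

carry_out(
  plan=[
    [[0,-0.6,0],[0,0,-0.025],0.05],
    [[0,-0.6,0],[0,0,-0.025],0.05],
  ],
)

```text
time_s: 12.93
eef_pos: [0.5864, -0.2441, 0.1723]
eef_rot: [[0.46, -0.888, -0.001], [-0.888, -0.46, -0.0], [-0.0, 0.001, -1.0]]
contact_force: [0.6, -2.5, 5.7]
gripper_width: 0.135
```

```bash
python3 -c "
from h import *
mon(4)"
```

```text
t 13.18 handle 0.387 T [0.224 0.202 0.205 0.2  ] mean 0.208 F [ 0.7 -1.9  6.5] r 0.0223 w 0.136 finger [(np.float64(0.402), np.float64(0.05), 0.44)]
```

carry_out(
  plan=[
    [[-0.1,2.2,0],[0,0,0.1],0.05],
    [[-0.4,4.4,0],[0,0,0.2],0.05],
    [[-1.0,6.5,0],[0,0,0.3],0.05],
    [[-1.7,8.6,0],[0,0,0.4],0.05],
    [[-2.7,10.5,0],[0,0,0.5],0.05],
  ],
)

```text
time_s: 13.6
eef_pos: [0.577, -0.2461, 0.1725]
eef_rot: [[-0.028, -1.0, 0.002], [-1.0, 0.028, -0.0], [-0.0, -0.002, -1.0]]
contact_force: [6.1, -1.7, 3.5]
gripper_width: 0.136
```

```bash
python3 -c "
from h import *
mon()"
```

```text
t 13.8 handle -0.111 T [-0.15  -0.154 -0.101] mean -0.135 F [ 5.4 -0.6  3.4] r 0.0221 w 0.133 finger [(np.float64(0.061), np.float64(0.053), 0.88)]
```

carry_out(
  plan=[
    [[0,0.6,0],[0,0,0.025],0.05],
    [[0,1.1,0],[0,0,0.05],0.05],
    [[0,1.1,0],[0,0,0.05],0.05],
  ],
)

```text
time_s: 14.05
eef_pos: [0.5761, -0.246, 0.1724]
eef_rot: [[-0.073, -0.997, 0.002], [-0.997, 0.073, -0.0], [-0.0, -0.002, -1.0]]
contact_force: [5.5, -0.8, 3.9]
gripper_width: 0.138
```

```bash
python3 -c "
from h import *
mon()"
```

```text
t 14.25 handle -0.16 T [-0.128 -0.149 -0.152] mean -0.143 F [ 5.3 -0.3  3.7] r 0.0221 w 0.131 finger [(np.float64(-0.1), np.float64(0.053), 0.62)]
```

carry_out(
  plan=[
    [[0,0.6,0],[0,0,0.025],0.05],
    [[0,1.1,0],[0,0,0.05],0.05],
    [[0,1.1,0],[0,0,0.05],0.05],
  ],
)

```text
time_s: 14.5
eef_pos: [0.5751, -0.2459, 0.1724]
eef_rot: [[-0.123, -0.992, 0.002], [-0.992, 0.123, -0.0], [-0.0, -0.002, -1.0]]
contact_force: [5.1, -0.4, 3.6]
gripper_width: 0.131
```

```bash
python3 -c "
from h import *
mon()"
```

```text
t 14.7 handle -0.21 T [-0.065 -0.077 -0.128] mean -0.09 F [ 5.8 -0.9  2.9] r 0.022 w 0.135 finger [(np.float64(-0.354), np.float64(0.052), 0.62), (np.float64(2.071), np.float64(0.025), 0.55)]
```

carry_out(
  plan=[
    [[0,0.6,0],[0,0,0.025],0.05],
    [[0,1.1,0],[0,0,0.05],0.05],
    [[0,1.1,0],[0,0,0.05],0.05],
  ],
)

```text
time_s: 14.95
eef_pos: [0.5741, -0.2458, 0.1724]
eef_rot: [[-0.172, -0.985, 0.002], [-0.985, 0.172, -0.0], [-0.0, -0.002, -1.0]]
contact_force: [6.1, -0.9, 2.0]
gripper_width: 0.132
```

```bash
python3 -c "
from h import *
mon()"
```

```text
t 15.15 handle -0.26 T [-0.142 -0.16  -0.155] mean -0.152 F [ 6.1 -0.9  3.1] r 0.0219 w 0.134 finger [(np.float64(-0.277), np.float64(0.051), 0.8)]
```

carry_out(
  plan=[
    [[0,0.4,0],[0,0,0.02],0.05],
    [[0,0.8,0],[0,0,0.035],0.05],
    [[0,0.8,0],[0,0,0.035],0.05],
  ],
)

```text
time_s: 15.4
eef_pos: [0.5734, -0.2457, 0.1724]
eef_rot: [[-0.206, -0.979, 0.003], [-0.979, 0.206, -0.0], [-0.0, -0.003, -1.0]]
contact_force: [7.1, -0.6, 2.1]
gripper_width: 0.135
```

```bash
python3 -c "
from h import *
mon()"
```

```text
t 15.6 handle -0.295 T [-0.207 -0.166 -0.135] mean -0.169 F [ 6.4 -0.9  2.3] r 0.0219 w 0.135 finger [(np.float64(-0.298), np.float64(0.054), 0.77)]
```

carry_out(
  plan=[
    [[0,0.4,0],[0,0,0.02],0.05],
    [[0,0.7,0],[0,0,0.03],0.05],
    [[0,0.7,0],[0,0,0.03],0.05],
  ],
)

```text
time_s: 15.85
eef_pos: [0.5729, -0.2455, 0.1725]
eef_rot: [[-0.235, -0.972, 0.003], [-0.972, 0.235, -0.0], [-0.001, -0.003, -1.0]]
contact_force: [7.0, -1.1, 2.3]
gripper_width: 0.134
```

```bash
python3 -c "
from h import *
mon()"
```

```text
t 16.05 handle -0.325 T [-0.238 -0.182 -0.197] mean -0.206 F [ 6.8 -1.2  2.1] r 0.0219 w 0.135 finger [(np.float64(-0.371), np.float64(0.058), 0.7)]
```

carry_out(
  plan=[
    [[0,0.3,0],[0,0,0.015],0.05],
    [[0,0.3,0],[0,0,0.015],0.05],
  ],
)

```text
time_s: 16.22
eef_pos: [0.5726, -0.2455, 0.1724]
eef_rot: [[-0.249, -0.968, 0.003], [-0.968, 0.249, -0.0], [-0.001, -0.003, -1.0]]
contact_force: [7.8, -1.1, 2.1]
gripper_width: 0.131
```

```bash
python3 -c "
from h import *
mon(4)"
```

```text
t 16.47 handle -0.34 T [-0.244 -0.278 -0.206 -0.175] mean -0.226 F [ 6.8 -0.9  1.7] r 0.0218 w 0.133 finger [(np.float64(-0.256), np.float64(0.05), 0.78)]
```

carry_out(
  plan=[
    [[-0.1,-2.2,0],[0,0,-0.1],0.05],
    [[-0.4,-4.4,0],[0,0,-0.2],0.05],
    [[-1.0,-6.5,0],[0,0,-0.3],0.05],
    [[-1.7,-8.6,0],[0,0,-0.4],0.05],
    [[-2.7,-10.5,0],[0,0,-0.5],0.05],
  ],
)

```text
time_s: 16.88
eef_pos: [0.5823, -0.2456, 0.1724]
eef_rot: [[0.25, -0.968, 0.0], [-0.968, -0.25, 0.0], [-0.0, -0.0, -1.0]]
contact_force: [2.3, -1.3, 6.6]
gripper_width: 0.136
```

```bash
python3 -c "
from h import *
mon(2)"
```

```text
t 17.03 handle 0.16 T [0.056 0.067] mean 0.061 F [ 2.5 -1.   6.3] r 0.0223 w 0.135 finger [(np.float64(-0.033), np.float64(0.047), 0.82)]
```

carry_out(
  plan=[
    [[0,-0.9,0],[0,0,-0.04],0.05],
    [[-0.1,-1.8,0],[0,0,-0.08],0.05],
    [[-0.1,-1.8,0],[0,0,-0.08],0.05],
  ],
)

```text
time_s: 17.28
eef_pos: [0.5838, -0.2452, 0.1724]
eef_rot: [[0.325, -0.946, -0.0], [-0.946, -0.325, -0.0], [0.0, 0.0, -1.0]]
contact_force: [1.9, -1.4, 6.3]
gripper_width: 0.137
```

```bash
python3 -c "
from h import *
mon(3)"
```

```text
t 17.48 handle 0.239 T [0.098 0.133 0.157] mean 0.129 F [ 2.1 -0.9  6.3] r 0.0223 w 0.133 finger [(np.float64(0.177), np.float64(0.049), 0.58)]
```

carry_out(
  plan=[
    [[0,-0.6,0],[0,0,-0.025],0.05],
    [[0,-1.1,0],[0,0,-0.05],0.05],
    [[0,-1.1,0],[0,0,-0.05],0.05],
  ],
)

```text
time_s: 17.73
eef_pos: [0.5847, -0.2448, 0.1724]
eef_rot: [[0.371, -0.929, -0.0], [-0.929, -0.371, -0.0], [-0.0, 0.0, -1.0]]
contact_force: [1.3, -1.1, 5.8]
gripper_width: 0.131
```

```bash
python3 -c "
from h import *
mon(3)"
```

```text
t 17.93 handle 0.289 T [0.087 0.151 0.117] mean 0.118 F [ 2.  -1.5  6.3] r 0.0223 w 0.133 finger [(np.float64(0.304), np.float64(0.05), 0.63)]
```

carry_out(
  plan=[
    [[0,-0.6,0],[0,0,-0.025],0.05],
    [[0,-1.1,0],[0,0,-0.05],0.05],
    [[0,-1.1,0],[0,0,-0.05],0.05],
  ],
)

```text
time_s: 18.18
eef_pos: [0.5856, -0.2444, 0.1724]
eef_rot: [[0.417, -0.909, -0.0], [-0.909, -0.417, -0.0], [-0.0, 0.0, -1.0]]
contact_force: [1.1, -1.4, 6.7]
gripper_width: 0.135
```

```bash
python3 -c "
from h import *
mon(3)"
```

```text
t 18.38 handle 0.339 T [ 0.066 -0.032  0.099] mean 0.045 F [ 1.8 -1.1  6.7] r 0.0223 w 0.132 finger [(np.float64(0.283), np.float64(0.046), 0.47)]
```

carry_out(
  plan=[
    [[0,-0.6,0],[0,0,-0.025],0.05],
    [[0,-1.1,0],[0,0,-0.05],0.05],
    [[0,-1.1,0],[0,0,-0.05],0.05],
  ],
)

```text
time_s: 18.63
eef_pos: [0.5865, -0.244, 0.1724]
eef_rot: [[0.462, -0.887, -0.001], [-0.887, -0.462, -0.0], [-0.0, 0.001, -1.0]]
contact_force: [0.6, -1.1, 6.6]
gripper_width: 0.134
```

```bash
python3 -c "
from h import *
mon(3)"
```

```text
t 18.83 handle 0.389 T [0.111 0.077 0.085] mean 0.091 F [ 1.1 -1.6  6.8] r 0.0223 w 0.133 finger [(np.float64(0.298), np.float64(0.051), 0.67)]
```

Past the previous + stop, so I'll continue.

carry_out(
  plan=[
    [[0,-0.6,0],[0,0,-0.025],0.05],
    [[0,-1.1,0],[0,0,-0.05],0.05],
    [[0,-1.1,0],[0,0,-0.05],0.05],
  ],
)

```text
time_s: 19.08
eef_pos: [0.5874, -0.2436, 0.1724]
eef_rot: [[0.505, -0.863, -0.001], [-0.863, -0.505, -0.0], [-0.0, 0.001, -1.0]]
contact_force: [0.1, -2.0, 6.9]
gripper_width: 0.132
```

```bash
python3 -c "
from h import *
mon(3)"
```

```text
t 19.28 handle 0.439 T [0.042 0.066 0.112] mean 0.073 F [ 1.2 -1.9  6.8] r 0.0223 w 0.137 finger [(np.float64(0.487), np.float64(0.051), 0.46)]
```

carry_out(
  plan=[
    [[0,-0.6,0],[0,0,-0.025],0.05],
    [[0,-1.1,0],[0,0,-0.05],0.05],
    [[0,-1.1,0],[0,0,-0.05],0.05],
  ],
)

```text
time_s: 19.53
eef_pos: [0.5882, -0.2431, 0.1724]
eef_rot: [[0.548, -0.837, -0.001], [-0.837, -0.548, -0.0], [-0.001, 0.001, -1.0]]
contact_force: [0.6, -1.9, 6.5]
gripper_width: 0.137
```

```bash
python3 -c "
from h import *
mon(3)
p={'frame':cv2.imread('pics/last.png')}; crop(p,'pics/lastc2.png',(140,170,260,275),5.5)"
```

```text
t 19.73 handle 0.489 T [0.069 0.131 0.098] mean 0.099 F [-0.4 -1.5  7.2] r 0.0223 w 0.138 finger [(np.float64(0.559), np.float64(0.056), 0.42)]
```

View pics/lastc2.png

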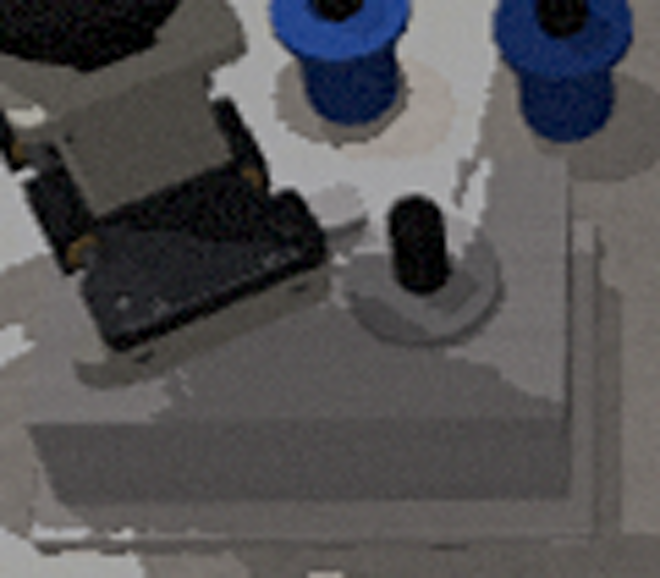

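carry_out(
  plan=[
    [[-0.1,-1.8,0],[0,0,-0.08],0.05],
    [[-0.3,-3.5,0],[0,0,-0.16],0.05],
    [[-0.6,-5.2,0],[0,0,-0.24],0.05],
    [[-1.0,-6.5,0],[0,0,-0.3],0.05],
    [[-1.0,-6.5,0],[0,0,-0.3],0.05],
  ],
)

```text
time_s: 20.15
eef_pos: [0.5927, -0.2391, 0.1724]
eef_rot: [[0.772, -0.635, -0.002], [-0.635, -0.772, -0.001], [-0.001, 0.002, -1.0]]
contact_force: [-1.9, -4.3, 8.3]
gripper_width: 0.136
```

```bash
python3 -c "
from h import *
mon(3)
go(env.get_obs()['eef_pos'],-1.4817+1.13)"
```

```text
t 20.35 handle 0.789 T [0.066 0.09  0.106] mean 0.088 F [-1.3 -4.   7.4] r 0.022 w 0.137 finger []
t 20.35 pos [ 0.5927 -0.2392  0.1724] phi -0.6926 F [-1.58 -4.21  7.32] M [-1.511  0.39  -0.015] w 0.137 j [-0.08  0.4  -0.22  0.   -0.95  0.96]
shift mm [0. 0. 0.] rot [ 0.0016  0.0014 -0.3409]
```

carry_out(
  plan=[
    [[-0.1,-1.8,0],[0,0,-0.08],0.05],
    [[-0.3,-3.5,0],[0,0,-0.16],0.05],
    [[-0.6,-5.2,0],[0,0,-0.24],0.05],
    [[-1.1,-7.0,0],[0,0,-0.32],0.05],
    [[-1.1,-7.0,0],[0,0,-0.32],0.05],
  ],
)

```text
time_s: 20.77
eef_pos: [0.5959, -0.2337, 0.1724]
eef_rot: [[0.933, -0.359, -0.003], [-0.359, -0.933, -0.002], [-0.002, 0.003, -1.0]]
contact_force: [-2.4, -8.3, 7.3]
gripper_width: 0.135
```

```bash
python3 -c "
from h import *
mon(3)
p={'frame':cv2.imread('pics/last.png')}; crop(p,'pics/lastc3.png',(140,170,260,275),5.5)"
```

```text
t 20.97 handle 1.109 T [0.056 0.094 0.02 ] mean 0.057 F [-2.  -7.5  7.1] r 0.0215 w 0.13 finger []
```

View pics/lastc3.png

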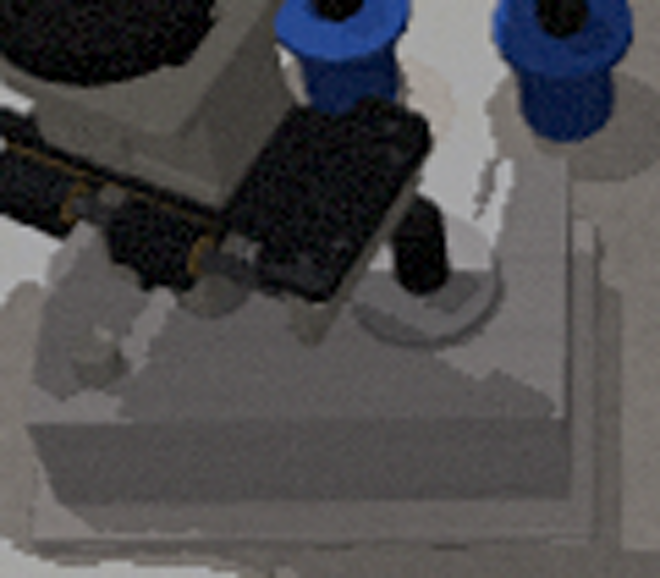

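carry_out(
  plan=[
    [[0,-0.8,0],[0,0,-0.04],0.05],
    [[0,-0.8,0],[0,0,-0.04],0.05],
    [[0,-0.8,0],[0,0,-0.04],0.3],
    [[0,-0.8,0],[0,0,-0.04],0.5],
    [[0,-0.8,0],[0,0,-0.04],0.5],
  ],
)

```text
time_s: 21.38
eef_pos: [0.5963, -0.2313, 0.171]
eef_rot: [[0.944, -0.329, -0.003], [-0.329, -0.944, 0.001], [-0.003, -0.0, -1.0]]
contact_force: [1.1, 0.3, -0.8]
gripper_width: 0.298
```

```bash
python3 -c "
from h import *
mon(1)
X=env.get_obs()['eef_pos']
go((X[0],X[1],.26),-1.4817+1.13)"
```

```text
t 21.43 handle 1.146 T [0.061] mean 0.061 F [ 0.2 -0.8  0.2] r 0.0212 w 0.345 finger []
t 21.48 pos [ 0.5968 -0.2313  0.1713] phi -0.3357 F [-0.52  0.3   0.46] M [-0.032 -0.031  0.009] w 0.389 j [-0.07  0.4  -0.22 -0.   -0.95  1.3 ]
shift mm [ -0.2  -0.  -88.7] rot [-0.0001  0.0021  0.016 ]
```

carry_out(
  plan=[
    [[0,0,-40],[0,0,0],0.5],
    [[0,0,-75],[0,0,0.1],0.5],
    [[0,0,-89],[0,0,0.22],0.5],
    [[0,0,-89],[0,0,0.34],0.5],
    [[0,0,-89],[0,0,0.46],0.5],
  ],
)

```text
time_s: 21.9
eef_pos: [0.5978, -0.2314, 0.2625]
eef_rot: [[0.696, -0.718, 0.002], [-0.718, -0.696, 0.0], [0.001, -0.002, -1.0]]
contact_force: [0.4, 0.4, -0.1]
gripper_width: 0.503
```

```bash
python3 -c "
from h import *
go((.5692,-.1442,.26),-1.48)"
```

```text
t 21.9 pos [ 0.5978 -0.2314  0.2625] phi -0.8016 F [ 0.39  0.44 -0.09] M [ 0.037  0.058 -0.04 ] w 0.503 j [-0.07  0.32 -0.11 -0.   -1.14  0.84]
shift mm [-82.6 -40.1   2.4] rot [-2.100e-03 -6.000e-04  6.784e-01]
```

carry_out(
  plan=[
    [[-83,-40,0],[0,0,0.12],0.5],
    [[-83,-40,0],[0,0,0.24],0.5],
    [[-83,-40,0],[0,0,0.36],0.5],
    [[-83,-40,0],[0,0,0.48],0.5],
    [[-83,-40,0],[0,0,0.6],0.5],
  ],
)

```text
time_s: 22.32
eef_pos: [0.5676, -0.143, 0.2612]
eef_rot: [[0.17, -0.985, -0.0], [-0.985, -0.17, 0.0], [-0.001, 0.0, -1.0]]
contact_force: [0.4, -0.8, 0.0]
gripper_width: 0.499
```

```bash
python3 - <<'E'
from h import *
go((.5692,-.1439,.20),-1.48)
p=vision.capture("wrist"); cv2.imwrite("pics/w5.png",p["frame"])
print([proj(p,X).round(1) for X in [(.5692,-.1439,.122),(.5692,-.1439,.083),(.5767,-.224,.136)]])
q=vision.capture("scene"); crop(q,'pics/s5.png',(140,170,260,275),5.5)
E
```

```text
t 22.32 pos [ 0.5676 -0.143   0.2612] phi -1.3998 F [ 0.41 -0.82  0.05] M [ 0.013 -0.139 -0.036] w 0.499 j [ 0.09  0.23 -0.24 -0.   -1.1   0.08]
shift mm [ 1.2 -1.4 61.1] rot [0.0003 0.0005 0.0802]
[array([276.7, 217. ]), array([277. , 203.3]), array([285.8, 108.4])]
```

View pics/w5.png

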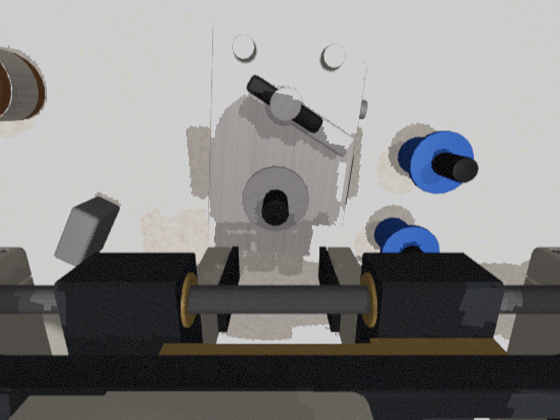

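View pics/s5.png

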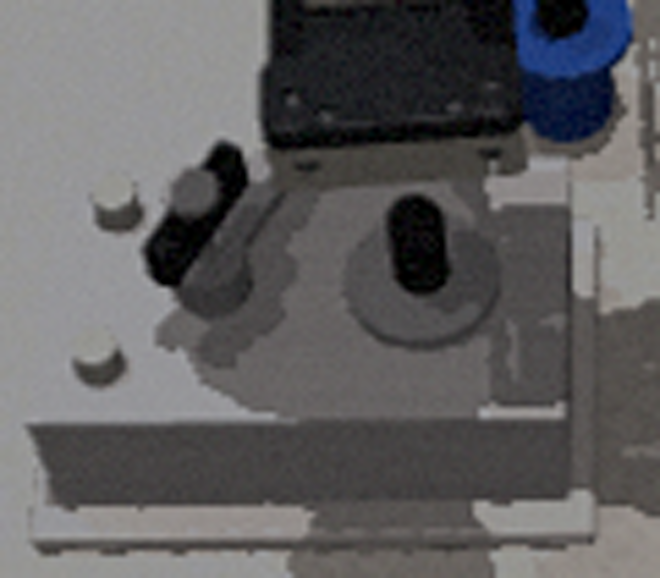

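The wrist view shows the clamp swung open (bar from about (254,82) to (316,126)) and the canister knob top at about (275,213), as predicted.

```bash
python3 - <<'E'
from h import *
p=vision.capture("wrist")
a=ray(p,(254,82),.13);b=ray(p,(316,126),.13);print(a,b,np.arctan2(-(b-a)[0],(b-a)[1])-.09)
print(ray(p,(275,214),.122))
r=landmark_of("clamp_tip",p)
print([(np.array(x["position"])*[560,420],x["confidence"]) for x in r], proj(p,(.5767-.062*np.sin(1.19),-.224+.062*np.cos(1.19),.097)))
go((.5692,-.1439,.155),-1.48)
E
```

```text
[ 0.60071642 -0.23763032  0.13      ] [ 0.55440553 -0.21708743  0.13      ] 1.0632885710553588
[ 0.571111   -0.14692382  0.122     ]
[(array([351.176, 148.806]), 0.85)] [349.86384996 152.51006095]
t 22.52 pos [ 0.5679 -0.1442  0.2609] phi -1.392 F [-0.29 -0.32 -0.06] M [ 0.048 -0.07  -0.037] w 0.499 j [ 0.08  0.24 -0.23 -0.   -1.1   0.09]
shift mm [-1.000e-01 -1.400e+00  1.059e+02] rot [0.0006 0.0003 0.088 ]
```

carry_out(
  plan=[
    [[0,-1.6,35],[0,0,0],0.5],
    [[0,-1.6,70],[0,0,0],0.5],
    [[0,-1.6,95],[0,0,0],0.5],
    [[0,-1.6,104],[0,0,0],0.5],
    [[0,-1.6,104],[0,0,0],0.5],
  ],
)

```text
time_s: 22.93
eef_pos: [0.5683, -0.1444, 0.1547]
eef_rot: [[0.175, -0.985, -0.005], [-0.985, -0.175, -0.0], [-0.001, 0.005, -1.0]]
contact_force: [0.1, -0.1, 0.3]
gripper_width: 0.504
```

```bash
python3 - <<'E'
from h import *
p=vision.capture("wrist"); cv2.imwrite("pics/w6.png",p["frame"])
go((.5692,-.1442,.155),-1.39)
E
```

```text
t 22.98 pos [ 0.5696 -0.1445  0.1567] phi -1.3949 F [-0.39 -0.1   0.93] M [ 0.015 -0.139  0.004] w 0.495 j [ 0.08  0.34 -0.36  0.   -0.88  0.09]
shift mm [-0.3  0.3  1.7] rot [ 0.002  -0.0001 -0.0049]
```

View pics/w6.png

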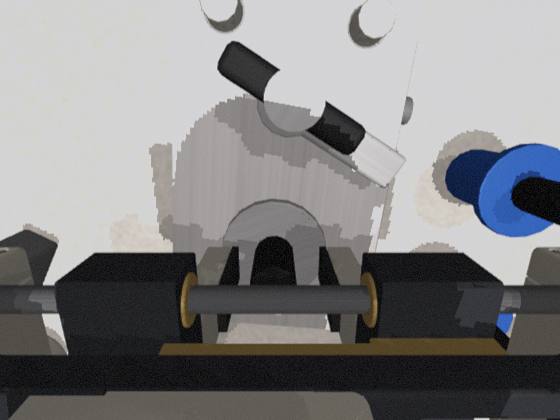

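carry_out(
  plan=[
    [[0,0,1],[0,0,0],0.15],
    [[0,0,1],[0,0,0],0.15],
    [[0,0,1],[0,0,0],0.15],
    [[0,0,1],[0,0,0],0.15],
  ],
)

```text
time_s: 23.32
eef_pos: [0.5702, -0.1442, 0.1575]
eef_rot: [[0.174, -0.985, 0.002], [-0.985, -0.174, 0.0], [0.0, -0.002, -1.0]]
contact_force: [0.4, -0.1, 0.1]
gripper_width: 0.256
```

carry_out(
  plan=[
    [[0,0,0],[0,0,0],0.1],
    [[0,0,-6],[0,0,0],0.1],
    [[0,0,-16],[0,0,0],0.1],
    [[0,0,-16],[0,0,0],0.1],
  ],
)

```text
time_s: 23.65
eef_pos: [0.5705, -0.1443, 0.1743]
eef_rot: [[0.174, -0.985, 0.002], [-0.985, -0.174, -0.0], [0.001, -0.002, -1.0]]
contact_force: [1.2, 0.3, -2.3]
gripper_width: 0.243
```

```bash
python3 - <<'E'
from h import *
go((.5692,-.1442,.155),-1.39)
E
```

```text
t 23.65 pos [ 0.5705 -0.1443  0.1743] phi -1.3964 F [ 1.19  0.35 -2.35] M [ 0.062 -0.231  0.002] w 0.243 j [ 0.08  0.32 -0.34  0.   -0.91  0.09]
shift mm [-0.3  1.3 19.3] rot [-0.0023 -0.0007 -0.0064]
```

carry_out(
  plan=[
    [[0,0,-35],[0,0,0],0.1],
    [[0,0,-70],[0,0,0],0.1],
    [[0,0,-105],[0,0,0],0.1],
    [[0,0,-105],[0,0,0],0.1],
    [[0,0,-105],[0,0,0],0.1],
  ],
)

```text
time_s: 24.07
eef_pos: [0.5704, -0.1441, 0.2796]
eef_rot: [[0.173, -0.985, 0.005], [-0.985, -0.173, 0.0], [0.0, -0.005, -1.0]]
contact_force: [-0.8, -0.5, -3.6]
gripper_width: 0.247
```

```bash
python3 - <<'E'
from h import *
q=vision.capture("scene"); cv2.imwrite("pics/s6.png",q["frame"])
print([(np.array(a["position"])*[560,420],round(a["confidence"],2)) for a in landmark_of("pan_mid",q)])
p=vision.capture("top"); cv2.imwrite("pics/t6.png",p["frame"])
print(ray(p,(162.2,232),.084))
go((.518,.190,.279),-1.39)
E
```

```text
[(array([378.896, 210.   ]), 0.68), (array([298.872, 329.28 ]), 0.18)]
[0.51686484 0.19275558 0.084     ]
t 24.22 pos [ 0.5686 -0.1441  0.2756] phi -1.3971 F [-0.4  -1.23 -2.9 ] M [0.065 0.092 0.037] w 0.241 j [ 0.08  0.23 -0.21 -0.   -1.14  0.09]
shift mm [-337.8   -7.8   -3.1] rot [ 0.0026  0.001  -0.0071]
```

View pics/s6.png

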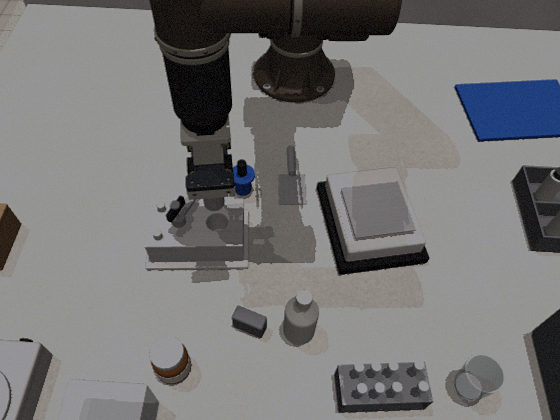

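The canister is out: the empty well shows at (216,222) and the clamp is open. The pan is centred at about (376,209). I'll carry it over.

carry_out(
  plan=[
    [[-35,-1,0],[0,0,0],0.1],
    [[-75,-2,0],[0,0,0],0.1],
    [[-115,-3,0],[0,0,0],0.1],
    [[-155,-4,0],[0,0,0],0.1],
    [[-190,-5,0],[0,0,0],0.1],
  ],
)

```text
time_s: 24.63
eef_pos: [0.5404, 0.0455, 0.2755]
eef_rot: [[0.173, -0.985, -0.003], [-0.985, -0.173, -0.001], [0.0, 0.003, -1.0]]
contact_force: [1.0, -0.7, -3.2]
gripper_width: 0.243
```

```bash
python3 - <<'E'
from h import *
go((.518,.191,.279),-1.39)
E
```

```text
t 24.63 pos [0.5404 0.0455 0.2755] phi -1.3971 F [ 1.03 -0.68 -3.17] M [ 0.08  -0.174  0.013] w 0.243 j [ 0.45  0.15 -0.3  -0.   -1.12 -0.27]
shift mm [-147.2   -3.1   -3.6] rot [ 0.0029 -0.0003 -0.0071]
```

carry_out(
  plan=[
    [[-40,-1,0],[0,0,0],0.1],
    [[-80,-2,0],[0,0,0],0.1],
    [[-115,-3,0],[0,0,0],0.1],
    [[-144,-3,0],[0,0,0],0.1],
    [[-144,-3,0],[0,0,0],0.1],
  ],
)

```text
time_s: 25.05
eef_pos: [0.5187, 0.1902, 0.2754]
eef_rot: [[0.177, -0.984, -0.002], [-0.984, -0.177, -0.001], [0.0, 0.002, -1.0]]
contact_force: [0.6, -0.5, -2.1]
gripper_width: 0.246
```

carry_out(
  plan=[
    [[0,0,0],[0,0,0],0.1],
    [[0,0,10],[0,0,0],0.1],
    [[0,0,25],[0,0,0],0.1],
    [[0,0,35],[0,0,0],0.1],
    [[0,0,35],[0,0,0],0.1],
  ],
)

```text
time_s: 25.47
eef_pos: [0.5184, 0.1843, 0.2387]
eef_rot: [[0.171, -0.985, -0.005], [-0.985, -0.171, -0.003], [0.002, 0.005, -1.0]]
contact_force: [0.1, -0.8, -3.1]
gripper_width: 0.245
```

```bash
python3 - <<'E'
from h import *
q=vision.capture("scene"); crop(q,"pics/s7.png",(310,130,440,270),4.2)
p=vision.capture("wrist"); cv2.imwrite("pics/w7.png",p["frame"])
go((.518,.191,.2185),-1.39)
print(proj(q,(.518,.191,.084)))
E
```

```text
t 25.57 pos [0.5197 0.1852 0.2415] phi -1.3978 F [-0.18  0.13 -2.31] M [ 0.098 -0.06  -0.035] w 0.243 j [ 0.7   0.2  -0.33  0.   -1.04 -0.52]
shift mm [-6.1  0.6 22.9] rot [ 0.0015 -0.0012 -0.0078]
[376.20045931 208.84975178]
```

View pics/s7.png

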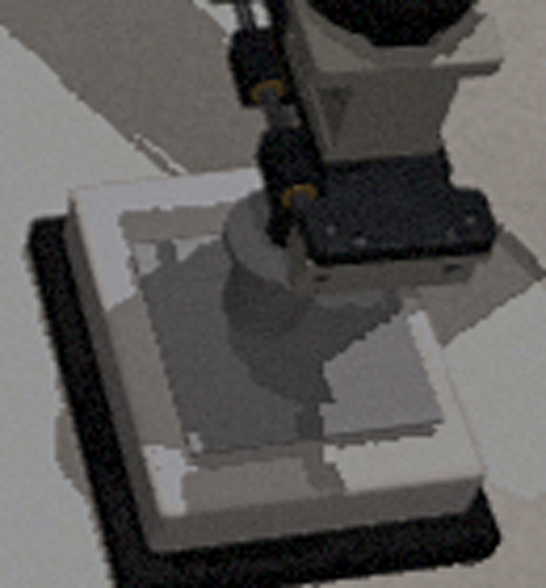

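View pics/w7.png

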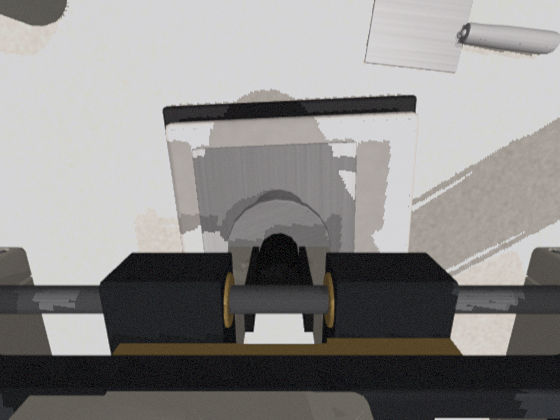

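carry_out(
  plan=[
    [[-3,0,5],[0,0,0],0.1],
    [[-6,0,10],[0,0,0],0.1],
    [[-6,0,15],[0,0,0],0.1],
    [[-6,0,17],[0,0,0],0.1],
    [[-6,0,17],[0,0,0],0.1],
  ],
)

```text
time_s: 25.98
eef_pos: [0.5184, 0.192, 0.2245]
eef_rot: [[0.173, -0.985, -0.001], [-0.985, -0.173, -0.001], [0.0, 0.001, -1.0]]
contact_force: [-0.8, -0.1, -4.0]
gripper_width: 0.242
```

```bash
python3 - <<'E'
from h import *
go((.518,.191,.2185),-1.39)
q=vision.capture("scene"); crop(q,"pics/s8.png",(310,130,440,270),4.2)
go((.518,.191,.2185),-1.39)
E
```

```text
t 25.98 pos [0.5184 0.192  0.2245] phi -1.3967 F [-0.76 -0.13 -3.96] M [ 0.093 -0.059  0.038] w 0.242 j [ 0.71  0.21 -0.35 -0.   -1.   -0.53]
shift mm [0.9 0.5 6. ] rot [ 0.001  -0.0004 -0.0067]
t 26.03 pos [0.5186 0.192  0.2249] phi -1.3966 F [-0.32 -0.09 -2.06] M [ 0.084 -0.111 -0.031] w 0.249 j [ 0.71  0.21 -0.35  0.   -1.   -0.53]
shift mm [0.9 0.8 6.4] rot [ 0.0005 -0.0004 -0.0066]
```

View pics/s8.png

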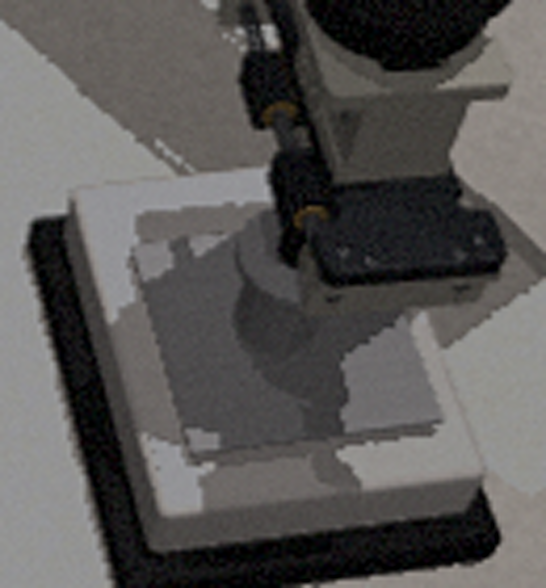

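Lowering in 2 mm steps from here, watching the force.

carry_out(
  plan=[
    [[0,0,2],[0,0,0],0.1],
    [[0,0,4],[0,0,0],0.1],
    [[0,0,5],[0,0,0],0.1],
    [[0,0,5],[0,0,0],0.1],
  ],
)

```text
time_s: 26.37
eef_pos: [0.5186, 0.192, 0.2199]
eef_rot: [[0.173, -0.985, -0.0], [-0.985, -0.173, -0.0], [0.0, 0.0, -1.0]]
contact_force: [-0.0, -1.3, -3.5]
gripper_width: 0.245
```

carry_out(
  plan=[
    [[0,0,1],[0,0,0],0.1],
    [[0,0,1],[0,0,0],0.1],
  ],
)

```text
time_s: 26.53
eef_pos: [0.5187, 0.192, 0.2191]
eef_rot: [[0.173, -0.985, -0.0], [-0.985, -0.173, -0.0], [0.0, 0.0, -1.0]]
contact_force: [0.4, 0.1, -3.1]
gripper_width: 0.243
```

carry_out(
  plan=[
    [[0,0,1],[0,0,0],0.1],
    [[0,0,1],[0,0,0],0.1],
  ],
)

```text
time_s: 26.7
eef_pos: [0.5188, 0.1921, 0.2182]
eef_rot: [[0.173, -0.985, 0.0], [-0.985, -0.173, 0.0], [0.0, -0.0, -1.0]]
contact_force: [-0.4, -0.5, -1.3]
gripper_width: 0.241
```

carry_out(
  plan=[
    [[0,0,1],[0,0,0],0.1],
    [[0,0,1],[0,0,0],0.1],
    [[0,0,1],[0,0,0],0.1],
  ],
)

```text
time_s: 26.95
eef_pos: [0.5188, 0.1921, 0.2174]
eef_rot: [[0.173, -0.985, 0.0], [-0.985, -0.173, 0.0], [-0.0, -0.0, -1.0]]
contact_force: [-0.1, -0.9, -0.0]
gripper_width: 0.243
```

```bash
python3 - <<'E'
from h import *
for i in range(4):
    vision.capture("scene");o=env.get_obs();print(o["contact_force"].round(2),o["eef_pos"].round(4))
E
```

```text
[-0.38 -0.27 -0.88] [0.5188 0.1921 0.2174]
[-0.15 -0.96 -0.94] [0.5188 0.1921 0.2174]
[-0.75 -0.01 -0.08] [0.5188 0.1921 0.2174]
[-0.46 -1.09 -0.46] [0.5188 0.1921 0.2173]
```

The pan carries nearly all of the weight now. Releasing.

carry_out(
  plan=[
    [[0,0,0.2],[0,0,0],0.35],
    [[0,0,0.2],[0,0,0],0.5],
    [[0,0,0.2],[0,0,0],0.5],
    [[0,0,0.2],[0,0,0],0.5],
    [[0,0,0.2],[0,0,0],0.5],
  ],
)

```text
time_s: 27.57
eef_pos: [0.5188, 0.1921, 0.217]
eef_rot: [[0.173, -0.985, 0.0], [-0.985, -0.173, 0.0], [-0.0, -0.0, -1.0]]
contact_force: [-0.2, -0.1, 0.5]
gripper_width: 0.492
```

carry_out(
  plan=[
    [[0,0,-15],[0,0,0],0.5],
    [[0,0,-40],[0,0,0],0.5],
    [[0,0,-75],[0,0,0],0.5],
    [[0,0,-110],[0,0,0],0.5],
    [[0,0,-110],[0,0,0],0.5],
  ],
)

```text
time_s: 27.98
eef_pos: [0.5212, 0.193, 0.3345]
eef_rot: [[0.174, -0.985, 0.01], [-0.985, -0.174, 0.005], [-0.003, -0.011, -1.0]]
contact_force: [2.7, 0.6, 1.8]
gripper_width: 0.5
```

carry_out(
  plan=[
    [[40,0,0],[0,0,0],0.5],
    [[80,0,0],[0,0,0],0.5],
    [[120,0,0],[0,0,0],0.5],
    [[150,0,0],[0,0,0],0.5],
    [[150,0,0],[0,0,0],0.5],
  ],
)

```text
time_s: 28.4
eef_pos: [0.5448, 0.0403, 0.3269]
eef_rot: [[0.17, -0.985, -0.0], [-0.985, -0.17, -0.001], [0.001, 0.0, -1.0]]
contact_force: [-0.8, 0.5, 0.5]
gripper_width: 0.501
```

```bash
python3 - <<'E'
from h import *
q=vision.capture("scene"); cv2.imwrite("pics/s9.png",q["frame"])
p=vision.capture("top"); cv2.imwrite("pics/t9.png",p["frame"])
for pp in (q,p):
  for t in ("canister","pan_mid","clamp_tip"):
    print(t,[(np.round(np.array(a["position"])*[560,420],1),round(a["confidence"],2),ray(pp,np.array(a["position"])*[560,420],.083 if t!="clamp_tip" else .097).round(3)) for a in landmark_of(t,pp)[:3]])
go((.518,.191,.33),-1.39)
E
```

```text
canister [(array([373.3, 209.5]), 0.83, array([0.519, 0.185, 0.083])), (array([205.4, 187.4]), 0.72, array([ 0.487, -0.182,  0.083])), (array([241. , 189.2]), 0.66, array([ 0.486, -0.104,  0.083]))]
pan_mid [(array([376.2, 207.8]), 0.96, array([0.515, 0.191, 0.083])), (array([295.4, 330. ]), 0.5, array([0.801, 0.027, 0.083]))]
clamp_tip [(array([189. , 193.4]), 0.77, array([ 0.516, -0.213,  0.097])), (array([375.3, 209.2]), 0.64, array([0.528, 0.186, 0.097])), (array([163.9, 247.1]), 0.53, array([ 0.652, -0.242,  0.097]))]
canister [(array([368.4, 278.6]), 0.66, array([ 0.431, -0.187,  0.083])), (array([322.1, 279.6]), 0.63, array([ 0.429, -0.102,  0.083]))]
pan_mid []
clamp_tip [(array([380.2, 227.6]), 0.94, array([ 0.525, -0.207,  0.097]))]
t 28.8 pos [0.5446 0.0453 0.3269] phi -1.3954 F [-0.32 -1.03  0.05] M [ 0.108 -0.006  0.045] w 0.503 j [ 0.44  0.13 -0.22 -0.   -1.23 -0.27]
shift mm [-148.1    0.8   -3.1] rot [ 0.      0.0001 -0.0054]
```

View pics/s9.png

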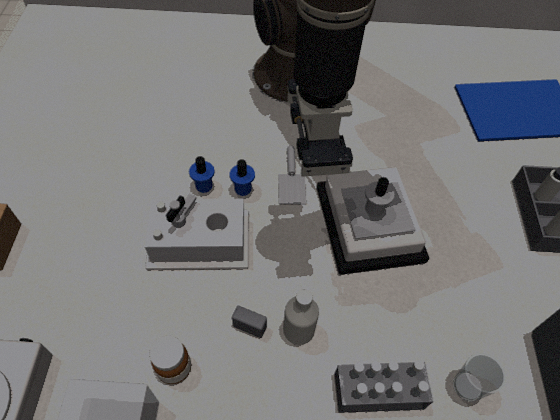

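View pics/t9.png

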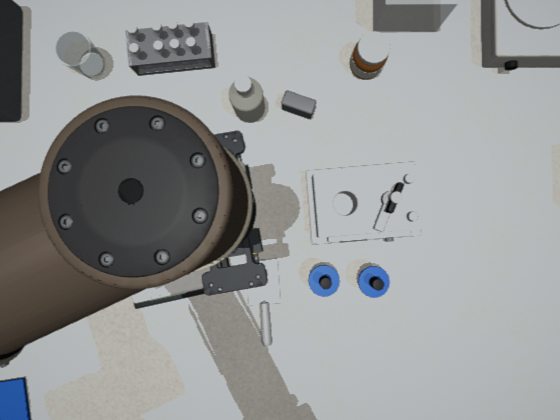

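The canister stands upright with its base at (373,209), on the pan centre at (376,208). The clamp is open, with a tip angle of about 1.05–1.2 rad, and the bystanders are in place. Handing in.

```bash
python3 -c "
from h import *
print(env.sign_off())"
```

```text
the job is handed in; nothing more can be done
None
```

The canister is standing upright on the balance pan with the clamp left open, and I handed the job in at about 29 s. The system gave no verdict.

- **Clamp:** I gripped the handle off-centre, clear of its pommel, and rocked it +, −, +, − up to each stop. At the stops I read about 0.2 to 0.23 N m (up to 0.28 in single noisy readings; the limit is 0.36). On the fifth swing the + stop was gone and I swung it open.
- **Canister:** I lifted it by its knob, lowered it onto the pan in 1 mm steps until nearly all its weight was carried, then let go. I then moved the arm well clear.
- **Last checks:** The canister's base showed within about 7 mm of the pan centre. The contact force on the tool was about zero apart from noise, and the bystanders looked unmoved in the pictures.
- **Clamp angle:** The estimates disagreed: 1.06 rad from the handle bar, about 1.1 from the handle's turning, and 1.17 to 1.3 from the network's tip points. All are above 0.95.
- **Failed checks:** The network's tip angle was too noisy to use while the gripper hid the clamp, so I judged the stops from the torque. The last top view of the pan was blocked by the arm, so the canister's final placing rests on the scene camera alone.

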